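# Zero a bevel gauge on its master plate

## Task

Get the bevel gauge ready on its master plate: lift away the V-block that was left in front of the plate and stand it on the bench, groove upwards; next slide the plate sideways to the rail and back towards you, so that it lies flush in the corner against both the side rail and the front stop bar. Last, turn the slim zero ring on the leaning micrometer head until its pip lines up with the witness rib on the barrel; the thimble above the ring already holds the reading, so do not touch the thimble or the barrel, and leave the other things where they are.

Things in the scene. Friction and masses are not known exactly. Their poses are not given: they have to be found in the camera images.
- gauge: Bevel gauge, fixed: grey base 230 (x) x 280 (y) mm, 20 mm high; origin at the centre of its underside, x away from the robot, y left (at yaw 0). Ground steel table on its right part, y -137 to +13 mm, top 24 mm over the bench. Grey micrometer bracket on its left: x -108 to -22, y 16 to 130, up to 120 mm high.
- fence_corner (a point): Inner corner of the L-shaped fence, at table height (gauge x -89, y -123 mm). From it the stop bar (18 mm wide, 10 high) runs to the gauge's +y along the near edge, its face at x = -89; the side rail (14 wide, 10 high) runs to +x along the right edge, its face at y = -123.
- barrel: Fixed barrel of the drum micrometer. Origin: centre of the zero ring, 130 mm over the bench (gauge x -65, y +60); z along the head's axis, up to the thimble, leaning 35 degrees from vertical to the gauge's +y; x as the gauge's x. Right below the ring the barrel's collar, 45 mm across, z -18 to -6.5; then a 34 mm neck to z -30, then the bracket's clamp boss, 50 across, z -60 to -30.
- witness (a point): Witness rib on the barrel's collar, a raised rib 5 mm wide with a white line, to radius 26 mm, just below the ring, facing front right (direction 210 degrees in the barrel's frame, from x towards y).
- spindle_tip (a point): End of the micrometer's 8 mm spindle (barrel z -118 mm). It stands 2.5 mm off the plate's bevel when the plate is home; a plate that lies more than 4 mm too far left strikes it when drawn towards the stop bar.
- zero_ring (a joint): Turn of the slim zero ring about the barrel's z, rad, counter-clockwise seen from the thimble end; 0 = pip in line with the witness rib; starts at 0.5 to 1.5. Knurled steel ring, 56 mm across, 12 wide (barrel z -6 to +6), 5.5 mm proud of the collar below and the thimble above. Turns stiffly (0.1 N m), stays where it is left.
- ring_pip (a point): Outer end of the ring's zero pip, a raised rib 5 mm wide with a white line, which stands 3 mm out from the ring (radius 31 mm); it turns with the ring.
- thimble (a joint): Turn of the thimble, rad; 0 at the start and must stay so. Knurled aluminium drum just above the ring, 45 mm across, barrel z 6.5 to 31 mm, with a 20 mm ratchet knob up to z 42. Turns easily (0.04 N m) if touched.
- master_plate: Plain steel plate 100 (x) x 120 (y) x 12 mm, 0.35 to 0.75 kg, bevelled 35 degrees along its left (+y) edge, loose on the oiled table (friction about 0.2; dry fingertips hold it better). Origin: centre of its underside; home is gauge x -39, y -63 mm, not turned. Starts 76 to 88 mm back from the stop bar, 5 to 13 mm off the rail, slightly turned.
- plate_near_left (a point): lower left corner of the plate's near edge (plate frame x -50, y +60 mm)
- plate_near_right (a point): lower right corner of the plate's near edge (plate frame x -50, y -60 mm)
- plate_far_right (a point): lower right corner of the plate's far edge (plate frame x +50, y -60 mm)
- v_block: Hardened steel V-block, 60 (x, along the groove) x 50 (y) x 34 mm (z), 0.55 kg, groove upwards; origin at the centre of its underside. It starts on the gauge's table, in the gap between the stop bar and the plate, its groove across the gauge. Grip it over its 50 mm sides.
- oil_can: copper-coloured oil can with a thin bent spout, 68x96 mm at the base and 177 mm tall; stands on the bench to the right of the gauge. Bystander; origin at the centre of its underside.
- spline_shaft: dark splined shaft stub standing on end, 37 mm across, 136 mm tall; on the bench left of the gauge. Bystander; origin at the centre of its underside.
- grease_tin: grease tin, 69 mm across, 61 mm tall; left part of the bench. Bystander; origin at the centre of its underside.
- rivet_tin: open tin of rivets, 61 mm across, 37 mm tall, standing on the gauge's base behind the micrometer bracket. Bystander; origin at the centre of its underside.
- cup_brush: wire cup brush, 62 mm across, 58 mm tall; left part of the bench. Bystander; origin at the centre of its underside.
- spray_can: spray can, 53 mm across, 192 mm tall; left part of the bench. Bystander; origin at the centre of its underside.
Not all that is in view belongs to the job. What is shaped like the v_block but blue or yellow is not meant.

How it is judged:
By the outcome, as a careful person would: the job done as asked, in the order asked, and still so for the second after the job is handed in, with the robot touching nothing.
It also fails if it takes over 72 s, if anything falls off the work surface, if the arm or the gripper's body presses on something with over 40 N, if the wrist force passes 120 N, or if a joint passes its speed limit or range.

## Robot

A 6-joint arm with a two-finger parallel gripper is mounted at the origin on a cart in front of the work surface, level with it; the furniture and walls round the work are solid. World frame = base frame: x ahead of the robot, y to its left, z up, the work surface at z = 0. Lengths are in m, angles in degrees, forces in N, time in s.
With the tool pointing down it reaches from about 0.4 to 0.825 m from the base axis. Payload 7 kg.
Tool frame: the origin (TCP) lies midway between the tips of the shut fingers; the grasp point (between the pads) lies 19 mm behind it (grip_depth is the distance from the TCP to the grasp point, in m); z points along the fingers, y is the direction in which the jaws open and shut (so a half turn about z gives the same grasp; the last joint's range is limited). The gripper opens to 88 mm and grips with 3 to 60 N. Pads are 19 mm wide; open, the fingers measure 130 mm over their backs; the gripper's body (78 mm by 193 mm) begins 47 mm behind the grasp point.
Start: joints at [81.824, 20.546, 0.682, 0, -70.136, -16.507], TCP at [0.282, 0.613, 0.227] pointing down, gripper open.
Joint ranges: [-176.03, 176.03], [-82.01, 121.73], [-58.28, 71.71], [-173.87, 95.51], [-174.79, -0.11], [-173.66, 173.66]. Speed limits (degrees/s): [136.94, 136.94, 172.46, 180, 180, 180].

## Interface

Orientations are given as [roll, pitch, yaw] about the fixed x, y, z axes, in that order (R = Rz(yaw) Ry(pitch) Rx(roll)).
In Python, from plant import * gives the robot as it stands.
- The arm moves only by the shell command python3 -m inch 'ROWS'. ROWS is JSON, a list of rows, each an object of numbers: "ax", "ay", "az": the turn, a rotation vector about the tool's x, y, z in degrees; "dx", "dy", "dz": the shift along the tool's x, y, z in mm; "fingers": the finger opening in mm, from 0 to 87.6. In form: [{"ax": .., "ay": .., "az": .., "dx": .., "dy": .., "dz": .., "fingers": ..}, ...]. A call has 1 to 8 rows; each row is the pose to reach, as a shift and turn from the pose commanded when the call began, along the tool's axes at that moment; what a row does not reach only later rows make up. A row lasts 1/8 s, in which the tool goes at most 62.5 mm and 10.7 degrees, less where a joint would pass 70% of its speed; a pose out of reach is approached as far as the arm can. A call with a gripper value outside its range is refused whole. The fingers move at their own pace and stop on an object; the grip force is fixed at half the most. Time passes only in rows, so rows that repeat a pose let the fingers close. It gives the time, the measured TCP pose, the force and the opening at its end, in the units of the state.
- get_obs(): the state, without advancing time (a new reading comes with each control period).
- snapshot(name): name is "side" or "top"; returns a dict with "image" (400x640x3 uint8, red, green, blue), "fx", "fy", "cx", "cy" (pixels), "rvec" (rotation vector, rad) and "tvec" (3), from world to camera coordinates, as OpenCV has them. Camera axes: x right, y down, z forward; pixel columns grow to the right and rows downward; lengths in m; the calibration is good to about 2 mm. A picture is of the moment at which its call begins. There is no depth.
- close_job(): hands the job in, once; it reports no verdict.
Trained networks look in the newest picture that a camera, given by its name, has taken for a name from the list of things; names that differ only in an ending like _2 or _b are one class to them, and where a whole thing is asked for, a point or a joint stands for the part that bears it (a point fixed in the world has none). Each returns a list of dicts, best first, with "score" (0 to 1); they miss things now and then, are a little off and sometimes report something else, mostly with a low value. They report only what shows in the picture. A call takes as long as a camera call. They do not tell look-alikes from the thing itself.
- search_frame(target, camera): "bbox" ([centre column, centre row, width, height] in pixels, round what is visible of it).
- trace(target, camera): "mask" (400x640 bool, what is visible of it) and "bbox" ([centre column, centre row, width, height] in pixels, round what is visible of it).
- landmark_of(target, camera): "position" ([column, row] in pixels: a listed point, or the origin of a listed thing).
The state is a dict: "clock": time; "joint_pos": joint angles; "qvel": joint speeds; "tau": joint torques, N m; "tool_pos": TCP position; "orientation": TCP orientation; "force": force on the tool from outside, world axes, zero at the start; "moment": the same for the moment, N m; "opening": finger opening in m.
Only numpy, scipy, OpenCV 4.12 (cv2) and the standard library are available. Lean on these libraries where they do the work, as an engineer would, in place of code of your own. Each camera call takes 0.05 s, during which the arm holds its last target.

## Working session

There is one attempt and no reset: what is moved stays moved. The work goes in short steps, Python scripts to look and compute and a shell command to move; the robot and the scene stay as the last step left them, time stands still between calls to the robot, and variables do not carry over. Pictures are saved under pics/ and viewed, and the job is handed in when it is done.

```bash
ls; mkdir -p pics; cat > h.py <<'E'
from plant import *
import numpy as np, cv2
from scipy.spatial.transform import Rotation as R
def save(s,n,crop=None,k=1):
    im=s["image"][:,:,::-1]
    if crop: im=im[crop[1]:crop[3],crop[0]:crop[2]]
    if k!=1: im=cv2.resize(im,None,fx=k,fy=k,interpolation=cv2.INTER_CUBIC)
    cv2.imwrite("pics/"+n+".png",im)
def cam(s):
    K=np.array([[s["fx"],0,s["cx"]],[0,s["fy"],s["cy"]],[0,0,1]]);return K,np.array(s["rvec"],float).reshape(3),np.array(s["tvec"],float).reshape(3)
def proj(s,P):
    K,r,t=cam(s);return cv2.projectPoints(np.array(P,float).reshape(-1,1,3),r,t,K,None)[0].reshape(-1,2)
def ray(s,p):
    K,r,t=cam(s);Rm=R.from_rotvec(r).as_matrix();c=-Rm.T@t
    d=Rm.T@np.linalg.inv(K)@np.array([p[0],p[1],1.]);return c,d/np.linalg.norm(d)
def atz(s,p,z):
    c,d=ray(s,p);return c+d*(z-c[2])/d[2]
def tri(s1,p1,s2,p2):
    c1,d1=ray(s1,p1);c2,d2=ray(s2,p2)
    A=np.stack([d1,-d2],1);x=np.linalg.lstsq(A,c2-c1,rcond=None)[0]
    a=c1+d1*x[0];b=c2+d2*x[1];return (a+b)/2,np.linalg.norm(a-b)
E
python3 - <<'E'
from h import *
np.set_printoptions(precision=4,suppress=True)
s={}
for n in("side","top"):
    s[n]=snapshot(n);save(s[n],n+"0")
    c,d=ray(s[n],(320,200));print(n,c,d,s[n]["fx"])
for t in["gauge","fence_corner","barrel","witness","spindle_tip","ring_pip","master_plate","plate_near_left","plate_near_right","plate_far_right","v_block","oil_can","spline_shaft","grease_tin","rivet_tin","cup_brush","spray_can"]:
    print(t,[[(np.round(d["position"],1).tolist(),round(d["score"],2)) for d in landmark_of(t,n)[:3]] for n in("side","top")])
print(get_obs())
E
```

```text
pics
side [0.6031 0.7903 0.8193] [-0.0432 -0.7741 -0.6316] 406.577318760396
top [ 0.3816 -0.0874  1.3445] [ 0.1203  0.0067 -0.9927] 446.87795581695974
gauge [[([320.3, 196.6], 0.77)], [([367.8, 201.1], 0.56)]]
fence_corner [[([351.1, 173.4], 0.75), ([326.8, 165.9], 0.24)], [([406.1, 238.1], 0.71)]]
barrel [[([323.7, 190.2], 0.53), ([303.8, 213.0], 0.32)], [([360.0, 213.2], 0.17)]]
witness [[], []]
spindle_tip [[], []]
ring_pip [[([342.7, 161.9], 0.67), ([312.1, 327.0], 0.59)], [([440.4, 195.9], 0.68), ([360.2, 213.4], 0.59)]]
master_plate [[([311.9, 184.2], 0.72)], [([392.8, 190.2], 0.61)]]
plate_near_left [[([321.9, 189.5], 0.67), ([311.5, 181.6], 0.43)], [([366.6, 207.3], 0.79), ([391.3, 187.4], 0.63), ([373.1, 200.3], 0.54)]]
plate_near_right [[([327.3, 168.1], 0.93), ([315.2, 157.6], 0.63), ([325.8, 188.5], 0.47)], []]
plate_far_right [[([292.4, 171.3], 0.81)], [([212.6, 212.5], 0.71), ([412.4, 176.9], 0.57)]]
v_block [[([361.6, 243.9], 0.87), ([337.5, 179.0], 0.58), ([314.6, 264.2], 0.55)], [([394.1, 222.7], 0.91), ([297.9, 235.0], 0.79), ([277.5, 187.1], 0.76)]]
oil_can [[([312
[... 272 characters left out ...]
2.1], 0.68)]]
cup_brush [[([397.9, 321.1], 0.75), ([296.1, 170.9], 0.4)], [([210.7, 244.4], 0.58), ([396.2, 224.8], 0.51)]]
spray_can [[([351.3, 325.3], 0.79), ([337.4, 178.7], 0.18)], [([210.8, 215.7], 0.67), ([313.7, 192.3], 0.63)]]
{'clock': 1.8, 'joint_pos': array([ 81.8252,  20.5471,   0.6831,  -0.0013, -70.1324, -16.5064]), 'qvel': array([ 0.0404,  0.0782,  0.0802, -0.0203,  0.0217, -0.0092]), 'tau': array([  0.0016, -58.2383,  29.3293,   7.0022,   0.0125,  -0.    ]), 'tool_pos': array([0.2819, 0.6133, 0.2266]), 'orientation': array([-179.9968,    0.0022,  -24.6817]), 'force': array([-0.4172, -0.032 ,  0.2563]), 'moment': array([0.0577, 0.026 , 0.0108]), 'opening': 0.08776676611734914}
```

View pictures.

View pics/side0.png

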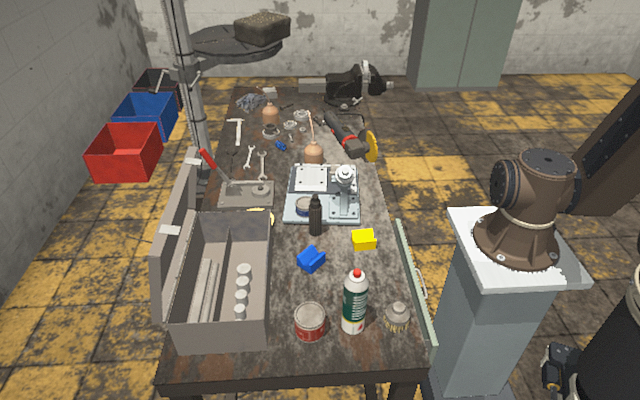

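View pics/top0.png

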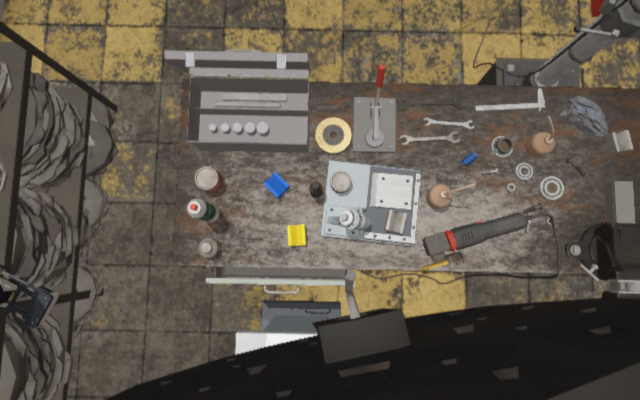

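```bash
python3 - <<'E'
import cv2
a=cv2.imread("pics/side0.png");b=cv2.imread("pics/top0.png")
cv2.imwrite("pics/s0c.png",cv2.resize(a[120:260,260:420],None,fx=4.5,fy=4.2,interpolation=cv2.INTER_CUBIC))
cv2.imwrite("pics/t0c.png",cv2.resize(b[150:260,300:450],None,fx=5,fy=5,interpolation=cv2.INTER_CUBIC))
E
```

```text
(no output)
```

View pics/s0c.png

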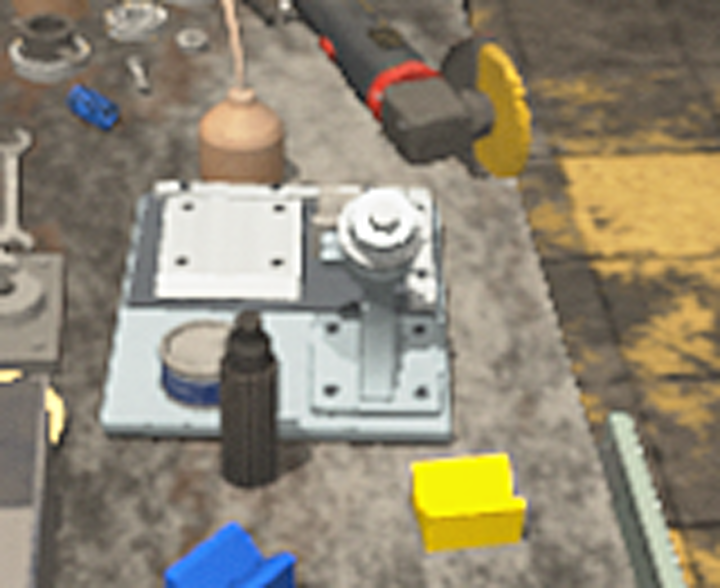

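View pics/t0c.png

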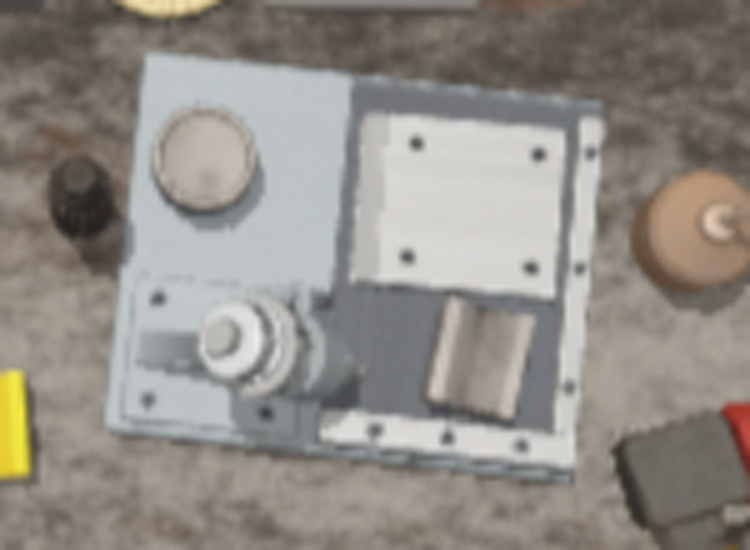

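```bash
cat >> h.py <<'E'
from scipy.optimize import least_squares
def G(g,P):
    P=np.array(P,float).reshape(-1,3);c,s=np.cos(g[2]),np.sin(g[2])
    return np.c_[g[0]+c*P[:,0]-s*P[:,1],g[1]+s*P[:,0]+c*P[:,1],P[:,2]]
E
python3 - <<'E'
from h import *
np.set_printoptions(precision=4,suppress=True)
import pickle
s={n:snapshot(n) for n in("side","top")}
pickle.dump(s,open("s0.pkl","wb"))
obsT=[((.115,.14,.02),(329.4,161)),((-.115,.14,.02),(321.6,236)),((-.115,-.14,.02),(414.6,246)),((.115,-.14,.02),(420.3,170))]
obsS=[((-.115,.14,.02),(360.2,222.5)),((.115,.14,.02),(282.9,222.3))]
def f(g):
    a=proj(s["top"],G(g,[o[0] for o in obsT]))-[o[1] for o in obsT]
    b=proj(s["side"],G(g,[o[0] for o in obsS]))-[o[1] for o in obsS]
    return np.r_[a.ravel(),b.ravel()]
g=least_squares(f,[.55,-.2,0]).x
print(g,np.degrees(g[2]));print(f(g).reshape(-1,2))
g2=least_squares(lambda g:f(g)[:8],g).x;print(g2,np.degrees(g2[2]),f(g2).reshape(-1,2))
for n,t in(("top",obsT),):pass
for n,crop,k in(("top",(310,150,430,255),6),("side",(275,150,375,240),7)):
    im=cv2.resize(s[n]["image"][crop[1]:crop[3],crop[0]:crop[2],::-1],None,fx=k,fy=k,interpolation=cv2.INTER_CUBIC).copy()
    def L(a,b,c):
        p=(proj(s[n],G(g,[a,b]))-[crop[0]-.5,crop[1]-.5])*k
        cv2.line(im,tuple(int(v) for v in p[0]),tuple(int(v) for v in p[1]),c,1,cv2.LINE_AA)
    X,Y=.115,.14
    c=[(X,Y),(-X,Y),(-X,-Y),(X,-Y)]
    for i in range(4):
        for z in(0,.02):L((*c[i],z),(*c[(i+1)%4],z),(0,0,255))
    L((-.089,-.123,.034),(-.089,.013,.034),(0,255,0));L((-.089,-.123,.034),(.115,-.123,.034),(0,255,0))
    a=np.array([0,np.sin(.6109),np.cos(.6109)]);yy=np.array([0,a[2],-a[1]]);o=np.array([-.065,.06,.13])
    L(o-.118*a,o+.042*a,(255,0,0))
    th=np.linspace(0,2*np.pi,49)
    for z,r,col in((-.006,.028,(255,0,255)),(.006,.028,(255,0,255)),(.031,.0225,(255,255,0))):
        P=[o+z*a+r*(np.cos(t)*np.array([1,0,0])+np.sin(t)*yy) for t in th]
        for i in range(48):L(P[i],P[i+1],col)
    t=np.radians(210);d=np.cos(t)*np.array([1,0,0])+np.sin(t)*yy
    L(o-.012*a+.02*d,o-.012*a+.045*d,(0,255,255))
    cv2.imwrite(f"pics/ov_{n}.png",im)
for n in("top","side"):
    for t in("v_block","master_plate","oil_can","rivet_tin"):
        pass
E
```

```text
[ 0.5371 -0.2309 -0.0808] -4.627089645965885
[[-1.1887 -0.6274]
 [-1.1477  0.3812]
 [ 0.2489  0.016 ]
 [ 0.4561 -0.3503]
 [ 0.8845 -0.651 ]
 [-0.475  -1.9328]]
[ 0.5367 -0.2321 -0.0819] -4.694013902744212 [[-0.7371 -0.5498]
 [-0.7775  0.4525]
 [ 0.6129  0.1984]
 [ 0.9022 -0.166 ]
 [ 0.8986 -0.9056]
 [-0.3943 -2.2484]]
```

View pics/ov_top.png

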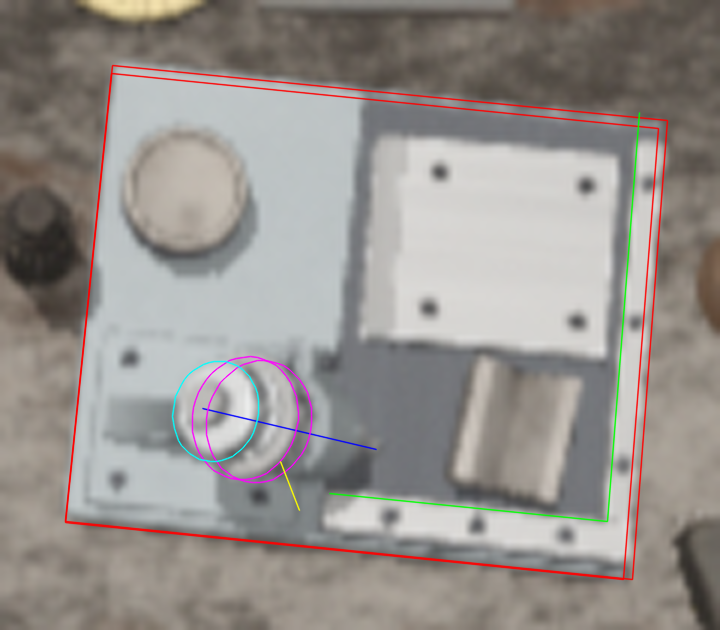

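View pics/ov_side.png

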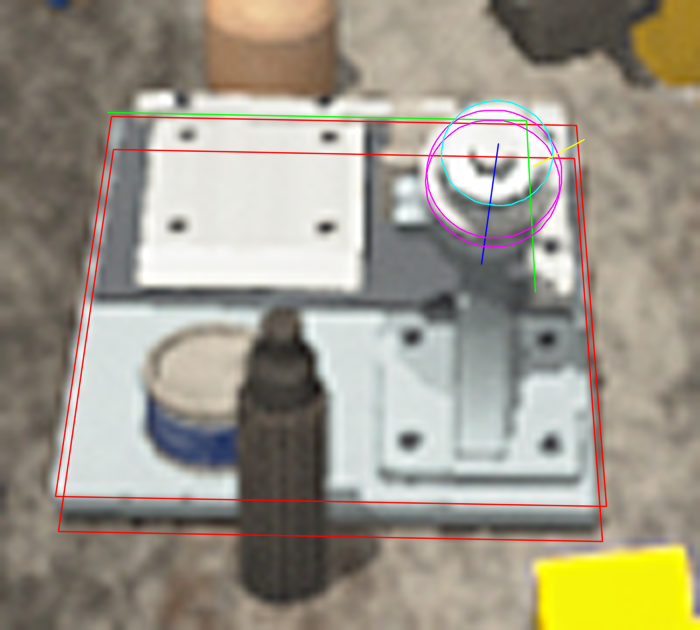

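```bash
python3 - <<'E'
from h import *
np.set_printoptions(precision=4,suppress=True)
import pickle
s=pickle.load(open("s0.pkl","rb"));T=s["top"]
k=lambda u:((u[0]+.5)/6-.5+310,(u[1]+.5)/6-.5+150)
v=np.array([atz(T,k(u),.058) for u in[(485,352),(582,375),(555,503),(450,480)]])
print("v",v,v.mean(0),[np.linalg.norm(v[i]-v[(i+1)%4]) for i in range(4)], np.degrees([np.arctan2(*(v[0]-v[3])[[1,0]]),np.arctan2(*(v[1]-v[2])[[1,0]])]))
p=[atz(T,k(u),z) for u,z in[((372,135),.024),((360,338),.024),((605,357),.036),((618,155),.036)]]
p=np.array(p);print("plate",p,p[:,:2].mean(0),[np.linalg.norm((p[i]-p[(i+1)%4])[:2]) for i in range(4)])
print(np.degrees([np.arctan2(*(p[0]-p[1])[[1,0]]),np.arctan2(*(p[3]-p[2])[[1,0]])]))
r=np.array([atz(T,k(u),.034) for u in[(636,150),(607,520),(330,493)]]);print("rail",r,np.degrees([np.arctan2(*(r[0]-r[1])[[1,0]]),np.arctan2(*(r[2]-r[1])[[1,0]])-np.pi/2]))
for t in("v_block","master_plate","rivet_tin"):
    m=trace(t,"top")
    for d in m[:3]:
        c=cv2.minAreaRect(np.argwhere(d["mask"])[:,::-1].astype(np.float32));print(t,d["score"],c)
E
```

```text
v [[ 0.5177 -0.283   0.058 ]
 [ 0.5075 -0.3298  0.058 ]
 [ 0.4457 -0.3168  0.058 ]
 [ 0.4556 -0.2664  0.058 ]] [ 0.4816 -0.299   0.058 ] [np.float64(0.047870938335536135), np.float64(0.06323446440146666), np.float64(0.051346033232428534), np.float64(0.0642581326890545)] [-14.9751 -11.8772]
plate [[ 0.6292 -0.2314  0.024 ]
 [ 0.527  -0.2262  0.024 ]
 [ 0.5188 -0.3452  0.036 ]
 [ 0.6194 -0.3519  0.036 ]] [ 0.5736 -0.2887] [np.float64(0.1023081305465615), np.float64(0.11927358042208648), np.float64(0.10084437551198522), np.float64(0.12090287561013242)]
[-2.8792 -3.7846]
rail [[ 0.6225 -0.3612  0.034 ]
 [ 0.4391 -0.3464  0.034 ]
 [ 0.4494 -0.2112  0.034 ]] [-4.6136 -4.3785]
v_block 0.89 ((276.5000305175781, 184.50001525878906), (21.21320343017578, 16.970561981201172), 45.0)
v_block 0.75 ((297.0, 234.5), (21.0, 18.0), 90.0)
v_block 0.6 ((394.63525390625, 220.6411590576172), (19.95760154724121, 23.10309410095215), 12.52880859375)
master_plate 0.69 ((391.6264343261719, 190.3558807373047), (41.64619827270508, 33.7464599609375), 4.39870548248291)
rivet_tin 0.65 ((340.5, 182.0), (20.0, 19.0), 90.0)
rivet_tin 0.4 ((395.11541748046875, 220.92308044433594), (19.415498733520508, 22.553354263305664), 11.309932708740234)
```

```bash
python3 - <<'E'
from h import *
np.set_printoptions(precision=4,suppress=True)
import pickle
s=pickle.load(open("s0.pkl","rb"))
for n,a,b in(("oil",(312.2,159.4),(442.7,194.5)),("spline",(312.9,230.8),(315.1,192.5)),("rivet",(306.5,210.8),(337.2,182.1)),("yellow",(361.6,243.9),(297.9,235)),("blue",(314.6,264.2),(277.5,187.1)),("vb",(337.5,179),(394.1,222.7)),("plate",(311.9,184.2),(392.8,190.2)),("corner",(351.1,173.4),(406.1,238.1)),("gauge",(320.3,196.6),(367.8,201.1)),("nl",(321.9,189.5),(366.6,207.3))):
    x,e=tri(s["side"],a,s["top"],b);print(n,x,e)
print(atz(s["top"],(420,235),0.),atz(s["top"],(430,245),0),atz(s["top"],(465,187),.17), atz(s["top"],(345,270),0))
save(s["top"],"rt",(400,140,640,280),3)
E
```

```text
oil [ 0.566  -0.4498 -0.0001] 0.0063400387958792775
spline [ 0.5709 -0.0638  0.0072] 0.009520583029252941
rivet [ 0.5937 -0.1283  0.0305] 0.003723128675561019
yellow [ 0.4386 -0.0144 -0.0027] 0.00241220602222637
blue [ 0.5788  0.0525 -0.0032] 0.006122025047965438
vb [ 0.4815 -0.3009  0.0164] 0.004888446754591702
plate [ 0.5742 -0.2977  0.0021] 0.009254757560381644
corner [ 0.4341 -0.3367  0.0128] 0.0003177146719691496
gauge [ 0.5445 -0.2228  0.0063] 0.002229128130091046
nl [ 0.5312 -0.2178  0.0366] 0.01982914006707038
[ 0.4449 -0.3809  0.    ] [ 0.4156 -0.4107  0.    ] [ 0.5668 -0.464   0.17  ] [ 0.3363 -0.1572  0.    ]
```

View pics/rt.png

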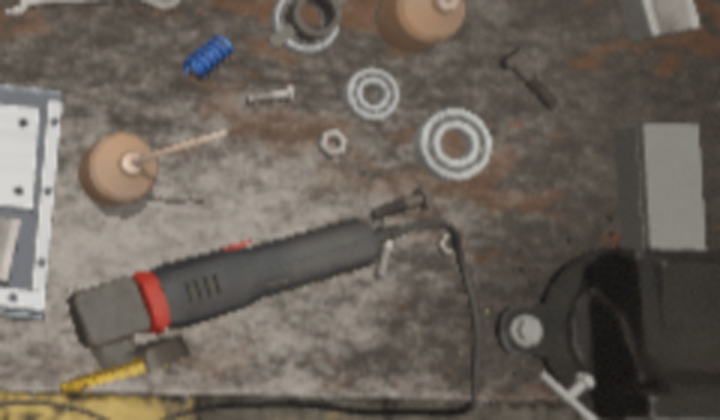

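```bash
cat >> h.py <<'E'
def to(pos,rpy):
    o=get_obs();A=R.from_euler("xyz",o["orientation"],degrees=True);B=R.from_euler("xyz",rpy,degrees=True)
    d=A.inv().apply(np.array(pos)-o["tool_pos"])*1000;w=(A.inv()*B).as_rotvec(degrees=True)
    print("t",round(o["clock"],2),"d",d.round(2),"a",w.round(2),"rows>=",max(np.linalg.norm(d)/62.5,np.linalg.norm(w)/10.7).round(1))
E
python3 -c "
from h import *
to((.4948,-.3142,.25),(180,0,-13.5))"
```

```text
t 2.05 d [580.8  753.82 -23.42] a [  0.    -0.   -11.18] rows>= 15.2
```

```bash
python3 -m inch '[{"dx":290,"dy":377,"dz":-23,"az":-11.2},{"dx":290,"dy":377,"dz":-23,"az":-11.2},{"dx":290,"dy":377,"dz":-23,"az":-11.2},{"dx":290,"dy":377,"dz":-23,"az":-11.2},{"dx":290,"dy":377,"dz":-23,"az":-11.2},{"dx":290,"dy":377,"dz":-23,"az":-11.2},{"dx":290,"dy":377,"dz":-23,"az":-11.2},{"dx":290,"dy":377,"dz":-23,"az":-11.2}]'
python3 -c "
from h import *
to((.4948,-.3142,.25),(180,0,-13.5))"
```

```text
t 2.05 d [580.8  753.82 -23.42] a [  0.    -0.   -11.18] rows>= 15.2$[0]: bad value
```

```bash
python3 -m inch '[{"ax":0,"ay":0,"az":-11.2,"dx":290,"dy":377,"dz":-23,"fingers":87},{"ax":0,"ay":0,"az":-11.2,"dx":290,"dy":377,"dz":-23,"fingers":87}]'
```

```text
clock: 2.3
tool_pos: [0.3098, 0.4904, 0.2319]
orientation: [179.9, -0.0, -13.3]
force: [0.6, -0.4, 1.4]
opening: 0.0876
```

```bash
python3 -c "
from h import *
to((.4948,-.3142,.25),(180,0,-13.5))"
```

```text
t 2.3 d [364.72 740.64 -17.2 ] a [ 0.06 -0.01  0.23] rows>= 13.2
```

```bash
python3 -m inch '[{"ax":0,"ay":0,"az":0,"dx":182,"dy":370,"dz":-17,"fingers":87},{"ax":0,"ay":0,"az":0,"dx":182,"dy":370,"dz":-17,"fingers":87},{"ax":0,"ay":0,"az":0,"dx":182,"dy":370,"dz":-17,"fingers":87},{"ax":0,"ay":0,"az":0,"dx":182,"dy":370,"dz":-17,"fingers":87},{"ax":0,"ay":0,"az":0,"dx":182,"dy":370,"dz":-17,"fingers":87},{"ax":0,"ay":0,"az":0,"dx":182,"dy":370,"dz":-17,"fingers":87},{"ax":0,"ay":0,"az":0,"dx":182,"dy":370,"dz":-17,"fingers":87}]'
python3 -c "
from h import *
to((.4948,-.3142,.25),(180,0,-13.5))"
```

```text
clock: 3.18
tool_pos: [0.4004, 0.087, 0.2502]
orientation: [-179.9, -0.1, -13.5]
force: [0.5, 0.5, -0.2]
opening: 0.087
t 3.17 d [ 1.8575e+02  3.6796e+02 -3.0000e-02] a [-0.06 -0.05 -0.05] rows>= 6.6
```

```bash
python3 -m inch '[{"ax":0,"ay":0,"az":0,"dx":186,"dy":368,"dz":0,"fingers":87},{"ax":0,"ay":0,"az":0,"dx":186,"dy":368,"dz":0,"fingers":87},{"ax":0,"ay":0,"az":0,"dx":186,"dy":368,"dz":0,"fingers":87},{"ax":0,"ay":0,"az":0,"dx":186,"dy":368,"dz":0,"fingers":87},{"ax":0,"ay":0,"az":0,"dx":186,"dy":368,"dz":0,"fingers":87},{"ax":0,"ay":0,"az":0,"dx":186,"dy":368,"dz":0,"fingers":87},{"ax":0,"ay":0,"az":0,"dx":186,"dy":368,"dz":0,"fingers":87},{"ax":0,"ay":0,"az":0,"dx":186,"dy":368,"dz":0,"fingers":87}]'
python3 - <<'E'
from h import *
to((.4948,-.3142,.25),(180,0,-13.5))
a=snapshot("top");b=snapshot("side");save(a,"t1",(290,120,480,270),4);save(b,"s1",(240,60,440,220),4)
E
```

```text
clock: 4.18
tool_pos: [0.4954, -0.3143, 0.2486]
orientation: [180.0, 0.1, -13.7]
force: [-0.2, 0.6, -0.5]
opening: 0.0872
t 4.17 d [-0.62  0.09 -1.42] a [ 0.01  0.08 -0.18] rows>= 0.0
```

View pics/t1.png

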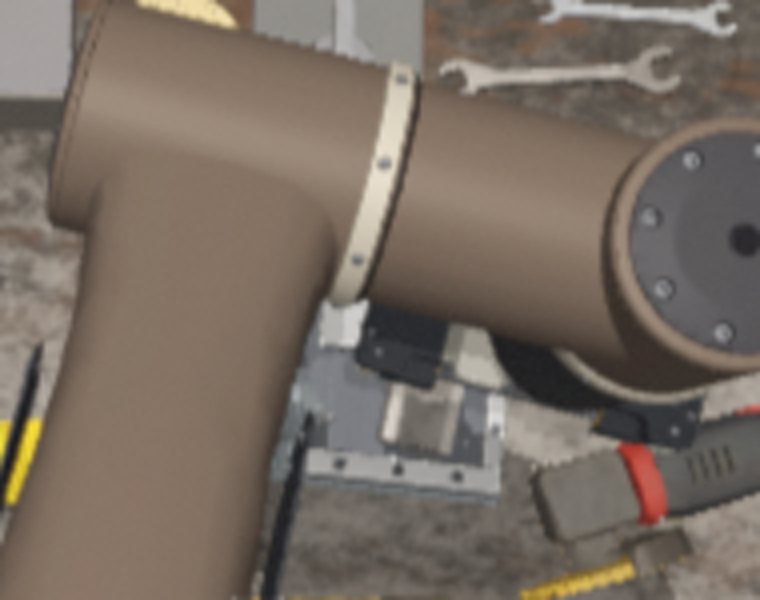

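View pics/s1.png

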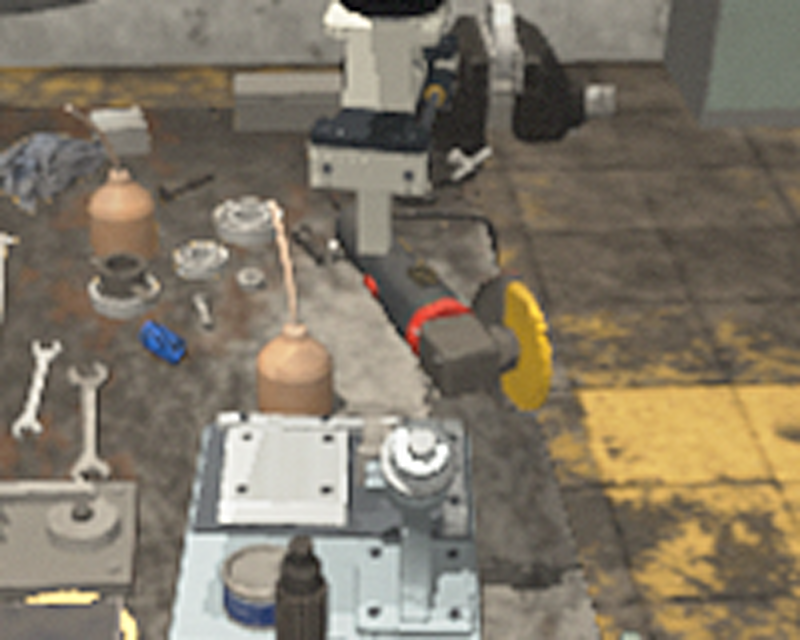

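```bash
python3 -m inch '[{"ax":0,"ay":0,"az":0,"dx":0,"dy":0,"dz":55,"fingers":87},{"ax":0,"ay":0,"az":0,"dx":0,"dy":0,"dz":110,"fingers":87},{"ax":0,"ay":0,"az":0,"dx":0,"dy":0,"dz":140,"fingers":87},{"ax":0,"ay":0,"az":0,"dx":0,"dy":0,"dz":155,"fingers":87},{"ax":0,"ay":0,"az":0,"dx":0,"dy":0,"dz":155,"fingers":87}]'
python3 - <<'E'
from h import *
a=snapshot("top");b=snapshot("side");save(a,"t2",(290,120,480,270),4);save(b,"s2",(250,60,410,220),4)
E
```

```text
clock: 4.9
tool_pos: [0.4956, -0.3112, 0.0947]
orientation: [180.0, 0.0, -13.4]
force: [0.4, 0.6, -0.3]
opening: 0.0868
```

View pics/t2.png

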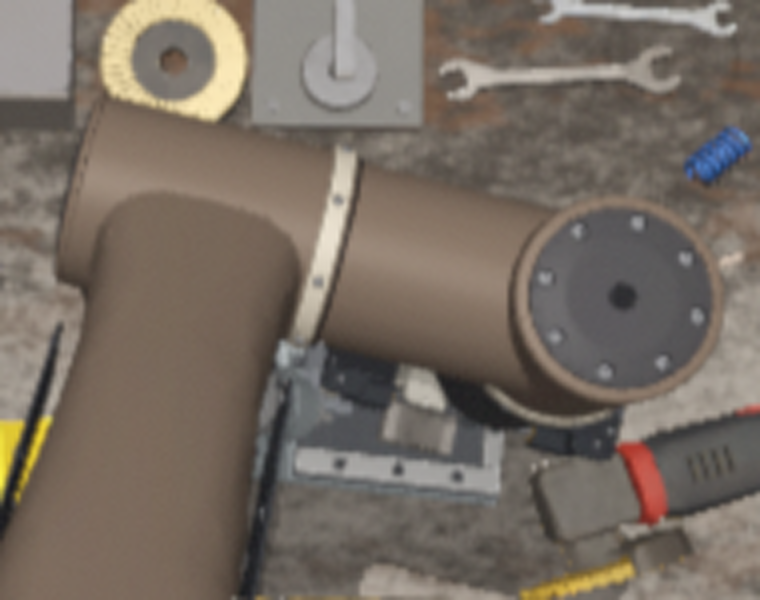

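View pics/s2.png

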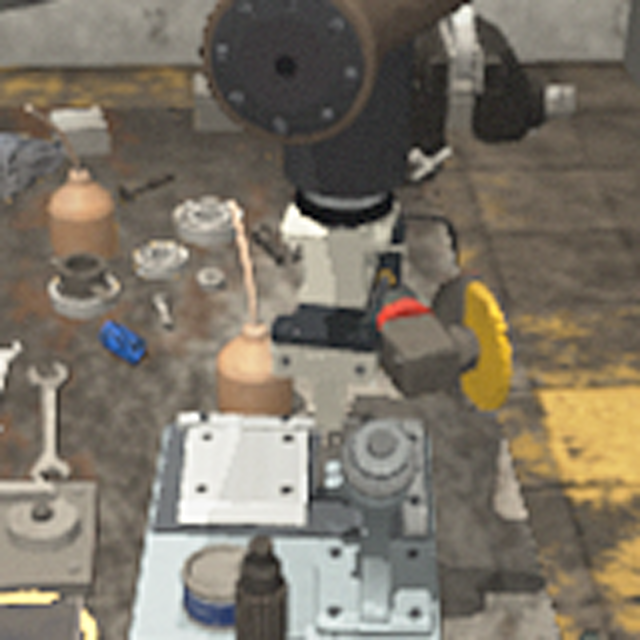

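```bash
python3 -c "
from h import *
to((.4948,-.3142,.042),(180,0,-13.5));print(get_obs()['force'])"
```

```text
t 5.0 d [-1.32  2.66 54.19] a [ 0.02 -0.13  0.07] rows>= 0.9
[-0.38712586  0.21204776 -0.7658798 ]
```

```bash
python3 -m inch '[{"ax":0,"ay":0,"az":0,"dx":-1,"dy":2.5,"dz":20,"fingers":87},{"ax":0,"ay":0,"az":0,"dx":-1,"dy":2.5,"dz":40,"fingers":87},{"ax":0,"ay":0,"az":0,"dx":-1,"dy":2.5,"dz":53,"fingers":87},{"ax":0,"ay":0,"az":0,"dx":-1,"dy":2.5,"dz":53,"fingers":75}]'
python3 -m inch '[{"ax":0,"ay":0,"az":0,"dx":0,"dy":0,"dz":0,"fingers":60},{"ax":0,"ay":0,"az":0,"dx":0,"dy":0,"dz":0,"fingers":45},{"ax":0,"ay":0,"az":0,"dx":0,"dy":0,"dz":0,"fingers":40},{"ax":0,"ay":0,"az":0,"dx":0,"dy":0,"dz":0,"fingers":40},{"ax":0,"ay":0,"az":0,"dx":0,"dy":0,"dz":0,"fingers":40}]'
python3 - <<'E'
from h import *
print(get_obs())
a=snapshot("top");save(a,"t3",(290,120,480,270),4)
E
```

```text
clock: 5.5
tool_pos: [0.4939, -0.314, 0.0416]
orientation: [180.0, 0.0, -13.5]
force: [-0.5, -0.7, 0.7]
opening: 0.0813
clock: 6.12
tool_pos: [0.4946, -0.3141, 0.0423]
orientation: [180.0, -0.1, -13.5]
force: [1.1, 2.8, 6.6]
opening: 0.0505
{'clock': 6.125, 'joint_pos': array([-1.33052850e+01,  2.26176503e+01, -2.34341054e+01,  5.73090028e-03,
       -4.38694063e+01,  8.98379484e+01]), 'qvel': array([0.03338682, 0.03893061, 0.0057807 , 0.09085565, 0.04714915,
       0.00213603]), 'tau': array([-1.89479828e+00, -5.01128376e+01,  1.97514421e+01,  5.26870385e+00,
        7.40686432e-02,  2.08329724e-02]), 'tool_pos': array([ 0.49463162, -0.31409143,  0.04232799]), 'orientation': array([ 1.79996246e+02, -7.88488727e-02, -1.34632052e+01]), 'force': array([1.12347885, 2.75151583, 6.60104854]), 'moment': array([ 1.36611611, -0.31007296,  0.04269674]), 'opening': 0.0505410732630249}
```

View pics/t3.png

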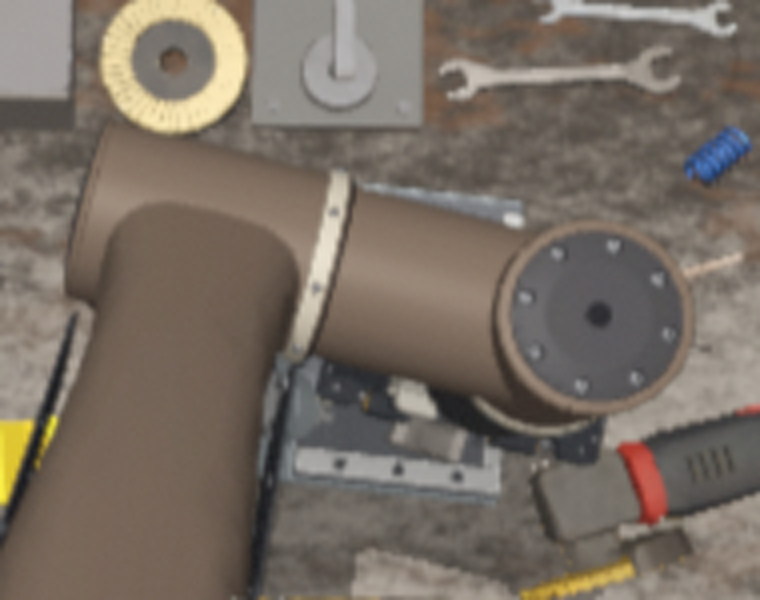

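```bash
python3 -m inch '[{"ax":0,"ay":0,"az":0,"dx":0,"dy":0,"dz":-20,"fingers":40},{"ax":0,"ay":0,"az":0,"dx":0,"dy":0,"dz":-60,"fingers":40},{"ax":0,"ay":0,"az":0,"dx":0,"dy":0,"dz":-115,"fingers":40},{"ax":0,"ay":0,"az":0,"dx":0,"dy":0,"dz":-170,"fingers":40},{"ax":0,"ay":0,"az":0,"dx":0,"dy":0,"dz":-205,"fingers":40},{"ax":0,"ay":0,"az":0,"dx":0,"dy":0,"dz":-205,"fingers":40}]'
python3 -c "
from h import *
to((.49,.12,.25),(180,0,-13.5))"
```

```text
clock: 6.92
tool_pos: [0.4945, -0.3144, 0.2485]
orientation: [180.0, -0.2, -13.5]
force: [-0.0, -0.5, -7.3]
opening: 0.0497
t 6.92 d [-105.79 -421.37   -1.95] a [ 0.01 -0.21  0.  ] rows>= 7.0
```

```bash
python3 -m inch '[{"ax":0,"ay":0,"az":0,"dx":-106,"dy":-421,"dz":-2,"fingers":40},{"ax":0,"ay":0,"az":0,"dx":-106,"dy":-421,"dz":-2,"fingers":40},{"ax":0,"ay":0,"az":0,"dx":-106,"dy":-421,"dz":-2,"fingers":40},{"ax":0,"ay":0,"az":0,"dx":-106,"dy":-421,"dz":-2,"fingers":40},{"ax":0,"ay":0,"az":0,"dx":-106,"dy":-421,"dz":-2,"fingers":40},{"ax":0,"ay":0,"az":0,"dx":-106,"dy":-421,"dz":-2,"fingers":40},{"ax":0,"ay":0,"az":0,"dx":-106,"dy":-421,"dz":-2,"fingers":40},{"ax":0,"ay":0,"az":0,"dx":-106,"dy":-421,"dz":-2,"fingers":40}]'
python3 - <<'E'
from h import *
a=snapshot("top");b=snapshot("side");save(a,"t4",(180,80,420,270),3);save(b,"s4",(240,80,440,280),3)
to((.49,.12,.0195),(180,0,-13.5))
E
```

```text
clock: 7.92
tool_pos: [0.4875, 0.1231, 0.2456]
orientation: [179.9, 0.2, -13.2]
force: [-0.3, -0.1, -6.5]
opening: 0.0499
t 8.03 d [  3.33  -1.28 226.48] a [0.19 0.22 0.11] rows>= 3.6
```

View pics/s4.png

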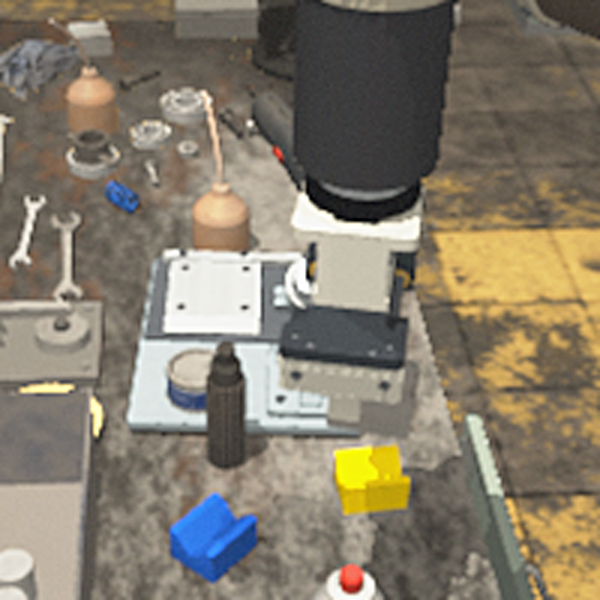

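View pics/t4.png

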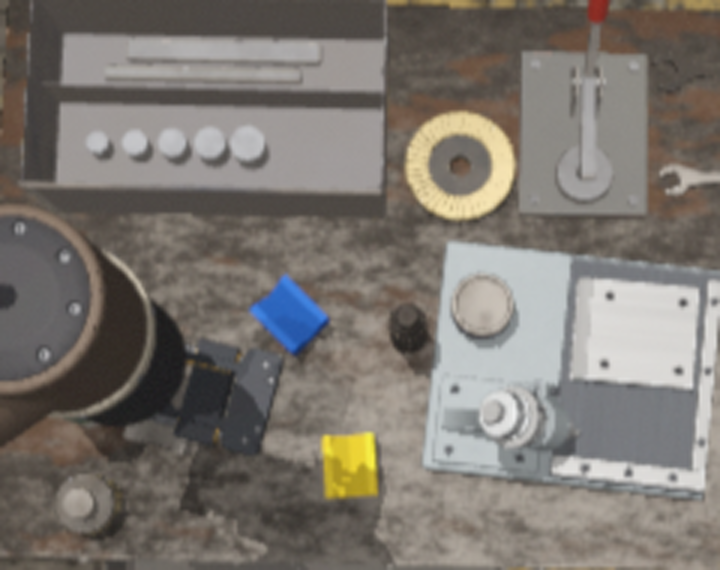

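```bash
python3 -m inch '[{"ax":0,"ay":0,"az":0,"dx":3,"dy":-1,"dz":60,"fingers":40},{"ax":0,"ay":0,"az":0,"dx":3,"dy":-1,"dz":120,"fingers":40},{"ax":0,"ay":0,"az":0,"dx":3,"dy":-1,"dz":175,"fingers":40},{"ax":0,"ay":0,"az":0,"dx":3,"dy":-1,"dz":205,"fingers":40},{"ax":0,"ay":0,"az":0,"dx":3,"dy":-1,"dz":218,"fingers":40},{"ax":0,"ay":0,"az":0,"dx":3,"dy":-1,"dz":224,"fingers":40},{"ax":0,"ay":0,"az":0,"dx":3,"dy":-1,"dz":227,"fingers":40},{"ax":0,"ay":0,"az":0,"dx":3,"dy":-1,"dz":227,"fingers":40}]'
```

```text
clock: 9.02
tool_pos: [0.4928, 0.1206, 0.0224]
orientation: [-179.9, -0.1, -13.5]
force: [-0.3, -0.7, -6.8]
opening: 0.0498
```

```bash
python3 -m inch '[{"ax":0,"ay":0,"az":0,"dx":0,"dy":0,"dz":2,"fingers":40},{"ax":0,"ay":0,"az":0,"dx":0,"dy":0,"dz":3.5,"fingers":40},{"ax":0,"ay":0,"az":0,"dx":0,"dy":0,"dz":3.5,"fingers":40}]'
```

```text
clock: 9.4
tool_pos: [0.4941, 0.1211, 0.0195]
orientation: [-179.9, -0.2, -13.4]
force: [2.8, -2.8, 4.3]
opening: 0.0499
```

```bash
python3 -m inch '[{"ax":0,"ay":0,"az":0,"dx":0,"dy":0,"dz":0,"fingers":60},{"ax":0,"ay":0,"az":0,"dx":0,"dy":0,"dz":0,"fingers":78},{"ax":0,"ay":0,"az":0,"dx":0,"dy":0,"dz":0,"fingers":78},{"ax":0,"ay":0,"az":0,"dx":0,"dy":0,"dz":-40,"fingers":78},{"ax":0,"ay":0,"az":0,"dx":0,"dy":0,"dz":-100,"fingers":78},{"ax":0,"ay":0,"az":0,"dx":0,"dy":0,"dz":-160,"fingers":78},{"ax":0,"ay":0,"az":0,"dx":0,"dy":0,"dz":-215,"fingers":0},{"ax":0,"ay":0,"az":0,"dx":0,"dy":0,"dz":-215,"fingers":0}]'
python3 - <<'E'
from h import *
import pickle
s={n:snapshot(n) for n in("side","top")}
pickle.dump(s,open("s5.pkl","wb"))
save(s["top"],"t5",(180,80,420,270),3);save(s["side"],"s5",(240,80,440,280),3);save(s["top"],"t5g",(310,150,430,255),6)
E
```

```text
clock: 10.4
tool_pos: [0.4943, 0.1215, 0.238]
orientation: [-179.7, -0.4, -13.5]
force: [-0.4, -0.2, -1.5]
opening: 0.0635
```

View pics/s5.png

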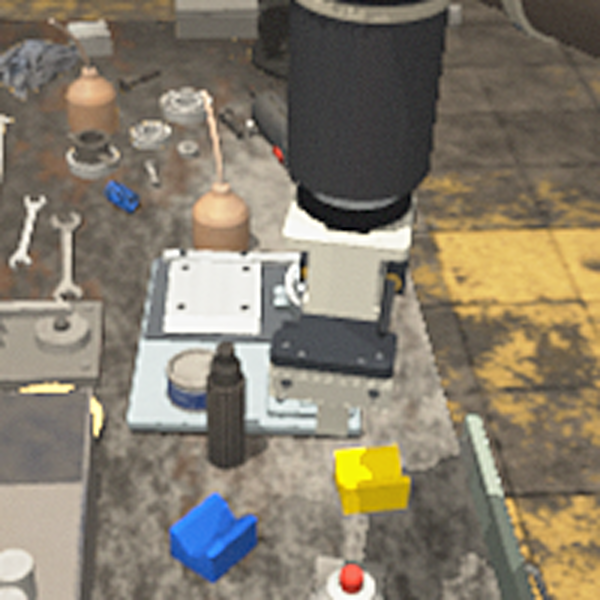

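View pics/t5g.png

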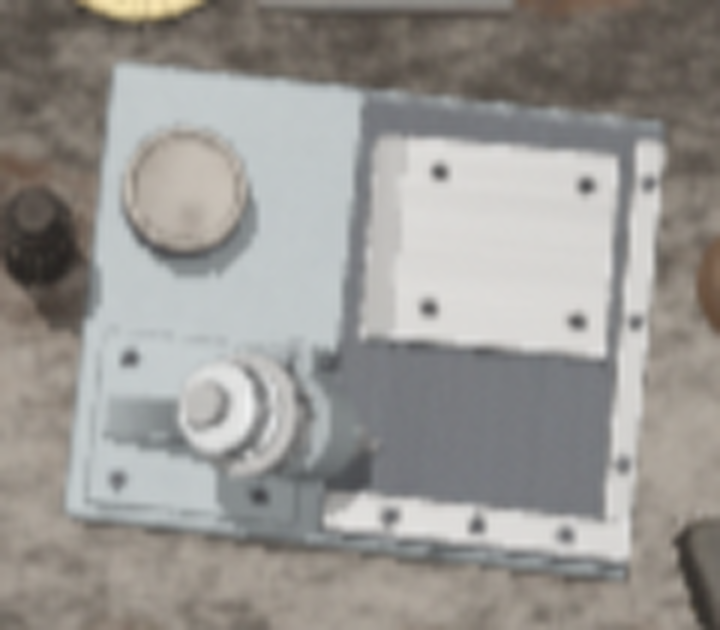

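```bash
python3 -c "
from h import *
to((.578,-.200,.24),(180,0,-4.6))"
```

```text
t 10.5 d [158.43 291.54  -6.88] a [-0.07 -0.03 -8.89] rows>= 5.3
```

```bash
python3 -m inch '[{"ax":0,"ay":0,"az":-9,"dx":158,"dy":291.5,"dz":-7,"fingers":0},{"ax":0,"ay":0,"az":-9,"dx":158,"dy":291.5,"dz":-7,"fingers":0},{"ax":0,"ay":0,"az":-9,"dx":158,"dy":291.5,"dz":-7,"fingers":0},{"ax":0,"ay":0,"az":-9,"dx":158,"dy":291.5,"dz":-7,"fingers":0},{"ax":0,"ay":0,"az":-9,"dx":158,"dy":291.5,"dz":-7,"fingers":0},{"ax":0,"ay":0,"az":-9,"dx":158,"dy":291.5,"dz":-7,"fingers":0},{"ax":0,"ay":0,"az":-9,"dx":158,"dy":291.5,"dz":-7,"fingers":0}]'
python3 -c "
from h import *
to((.578,-.200,.029),(180,0,-4.6))
s=snapshot('side');save(s,'s6',(240,80,440,340),2.3)"
```

```text
clock: 11.38
tool_pos: [0.5772, -0.2011, 0.2379]
orientation: [-180.0, 0.2, -4.6]
force: [0.2, 0.0, -0.7]
opening: 0.0002
t 11.38 d [  1.51  -1.16 208.88] a [-0.01  0.21 -0.03] rows>= 3.3
```

View pics/s6.png

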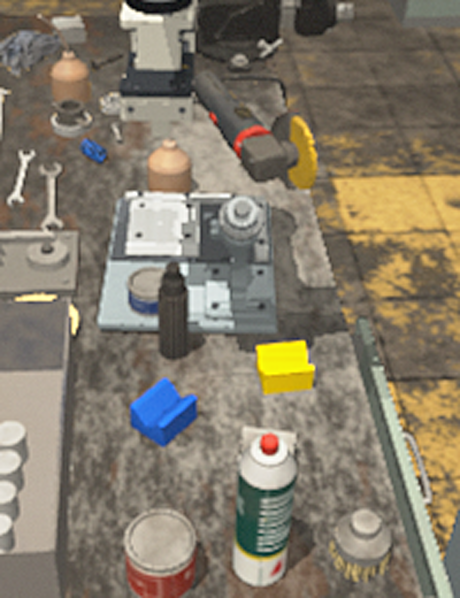

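```bash
python3 -m inch '[{"ax":0,"ay":0,"az":0,"dx":1,"dy":-1,"dz":60,"fingers":0},{"ax":0,"ay":0,"az":0,"dx":1,"dy":-1,"dz":120,"fingers":0},{"ax":0,"ay":0,"az":0,"dx":1,"dy":-1,"dz":165,"fingers":0},{"ax":0,"ay":0,"az":0,"dx":1,"dy":-1,"dz":190,"fingers":0},{"ax":0,"ay":0,"az":0,"dx":1,"dy":-1,"dz":203,"fingers":0},{"ax":0,"ay":0,"az":0,"dx":1,"dy":-1,"dz":208,"fingers":0},{"ax":0,"ay":0,"az":0,"dx":1,"dy":-1,"dz":208,"fingers":0}]'
python3 -c "
from h import *
to((.578,-.200,.029),(180,0,-4.6))
s=snapshot('side');save(s,'s7',(260,90,400,230),5)
s=snapshot('top');save(s,'t7',(310,130,450,255),5)"
```

```text
clock: 12.3
tool_pos: [0.5794, -0.1987, 0.0328]
orientation: [180.0, -0.1, -4.4]
force: [-0.5, -0.8, 0.3]
opening: 0.0004
t 12.3 d [-1.34  1.42  3.81] a [ 0.   -0.06  0.16] rows>= 0.1
```

View pics/s7.png

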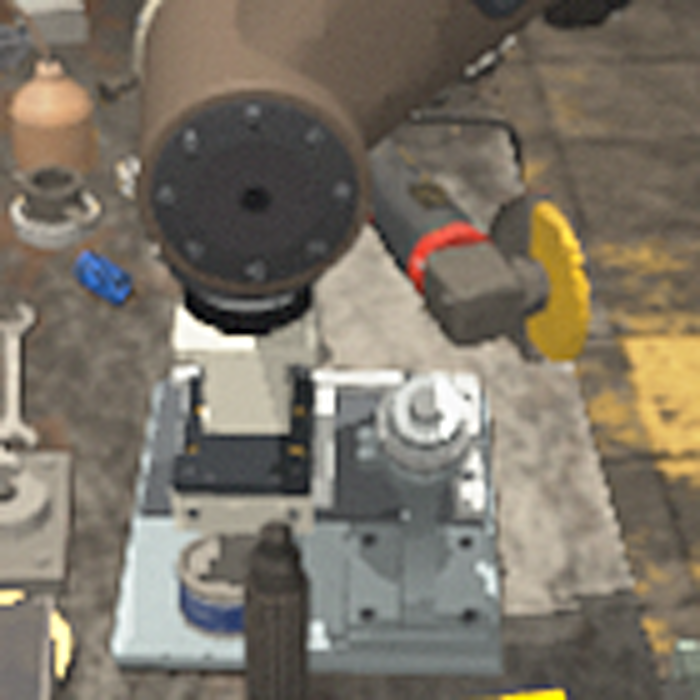

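View pics/t7.png

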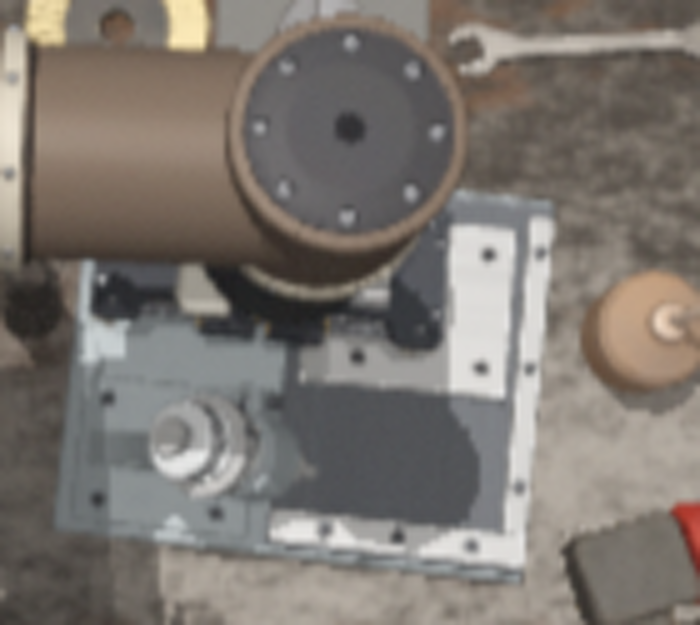

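```bash
python3 -m inch '[{"ax":0,"ay":0,"az":0,"dx":-1,"dy":0,"dz":4,"fingers":0},{"ax":0,"ay":0,"az":0,"dx":-1,"dy":3,"dz":4,"fingers":0},{"ax":0,"ay":0,"az":0,"dx":-1,"dy":5,"dz":4,"fingers":0},{"ax":0,"ay":0,"az":0,"dx":-1,"dy":7,"dz":4,"fingers":0},{"ax":0,"ay":0,"az":0,"dx":-1,"dy":9,"dz":4,"fingers":0},{"ax":0,"ay":0,"az":0,"dx":-1,"dy":9,"dz":4,"fingers":0}]'
```

```text
clock: 13.15
tool_pos: [0.5772, -0.2081, 0.0281]
orientation: [180.0, 0.0, -4.5]
force: [-0.3, 0.3, -0.1]
opening: 0.0004
```

```bash
python3 -m inch '[{"ax":0,"ay":0,"az":0,"dx":0,"dy":2,"dz":0,"fingers":0},{"ax":0,"ay":0,"az":0,"dx":0,"dy":4,"dz":0,"fingers":0},{"ax":0,"ay":0,"az":0,"dx":0,"dy":6,"dz":0,"fingers":0},{"ax":0,"ay":0,"az":0,"dx":0,"dy":6,"dz":0,"fingers":0}]'
```

```text
clock: 13.65
tool_pos: [0.5767, -0.2141, 0.0281]
orientation: [-180.0, 0.0, -4.5]
force: [-0.9, -0.4, 0.8]
opening: 0.0004
```

```bash
python3 -m inch '[{"ax":0,"ay":0,"az":0,"dx":0,"dy":2,"dz":0,"fingers":0},{"ax":0,"ay":0,"az":0,"dx":0,"dy":4,"dz":0,"fingers":0},{"ax":0,"ay":0,"az":0,"dx":0,"dy":6,"dz":0,"fingers":0},{"ax":0,"ay":0,"az":0,"dx":0,"dy":6,"dz":0,"fingers":0}]'; python3 -c "
from h import *
s=snapshot('top');save(s,'t8',(310,130,450,255),5);print(get_obs()['force'])"
```

```text
clock: 14.15
tool_pos: [0.5763, -0.2201, 0.0281]
orientation: [180.0, -0.0, -4.5]
force: [0.3, 0.5, -0.4]
opening: 0.0004
[-0.19233227 -0.71606146 -0.39115215]
```

View pics/t8.png

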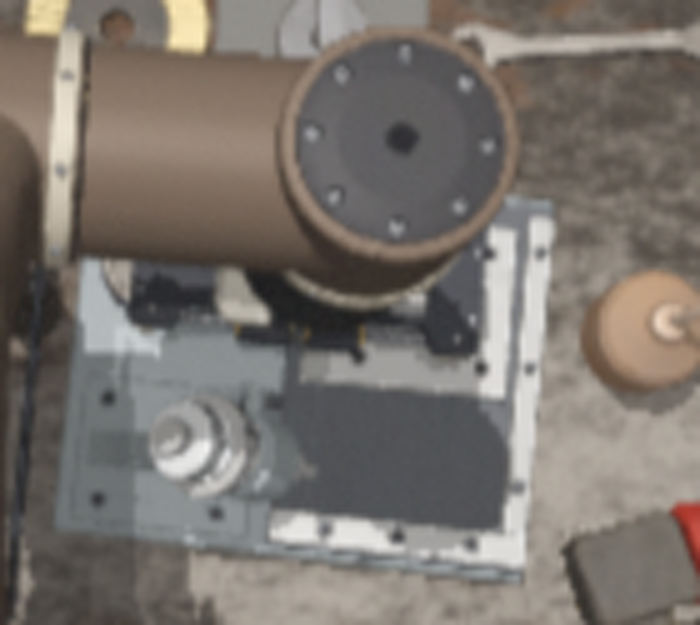

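```bash
python3 -m inch '[{"ax":0,"ay":0,"az":0,"dx":0,"dy":2,"dz":0,"fingers":0},{"ax":0,"ay":0,"az":0,"dx":0,"dy":4,"dz":0,"fingers":0},{"ax":0,"ay":0,"az":0,"dx":0,"dy":6,"dz":0,"fingers":0},{"ax":0,"ay":0,"az":0,"dx":0,"dy":6,"dz":0,"fingers":0}]'; python3 -c "
from h import *
print(get_obs()['force'])"
```

```text
clock: 14.7
tool_pos: [0.5758, -0.2262, 0.0281]
orientation: [180.0, -0.0, -4.5]
force: [-0.1, -0.2, -0.0]
opening: 0.0006
[-0.07730479 -0.18265487 -0.00032279]
```

```bash
python3 -m inch '[{"ax":0,"ay":0,"az":0,"dx":0,"dy":1.5,"dz":0,"fingers":0},{"ax":0,"ay":0,"az":0,"dx":0,"dy":3,"dz":0,"fingers":0},{"ax":0,"ay":0,"az":0,"dx":0,"dy":4,"dz":0,"fingers":0},{"ax":0,"ay":0,"az":0,"dx":0,"dy":4,"dz":0,"fingers":0}]'; python3 -m inch '[{"ax":0,"ay":0,"az":0,"dx":0,"dy":1.5,"dz":0,"fingers":0},{"ax":0,"ay":0,"az":0,"dx":0,"dy":3,"dz":0,"fingers":0},{"ax":0,"ay":0,"az":0,"dx":0,"dy":3,"dz":0,"fingers":0}]'
```

```text
clock: 15.2
tool_pos: [0.5762, -0.2287, 0.0287]
orientation: [-179.9, -0.1, -4.5]
force: [-0.1, 8.9, 6.7]
opening: 0.0005
clock: 15.58
tool_pos: [0.5765, -0.23, 0.0293]
orientation: [-179.8, -0.1, -4.4]
force: [-1.8, 20.1, 13.4]
opening: 0.0005
```

```bash
python3 -c "
from h import *
s=snapshot('top');save(s,'t9',(310,130,450,255),5);print(get_obs()['force'],get_obs()['moment'])
s=snapshot('side');save(s,'s9',(270,130,370,230),7)"
```

```text
[-0.20175075 21.15776888 12.4149107 ] [7.38582409 0.36782023 0.00769306]
```

View pics/t9.png

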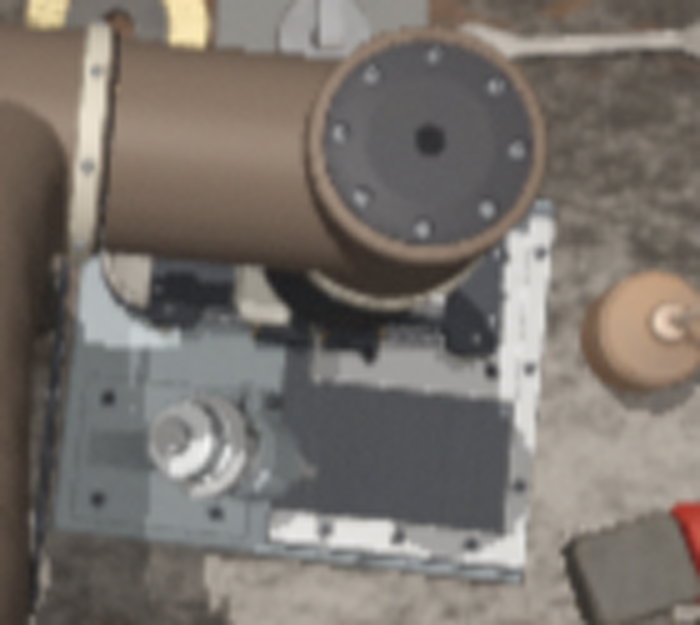

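View pics/s9.png

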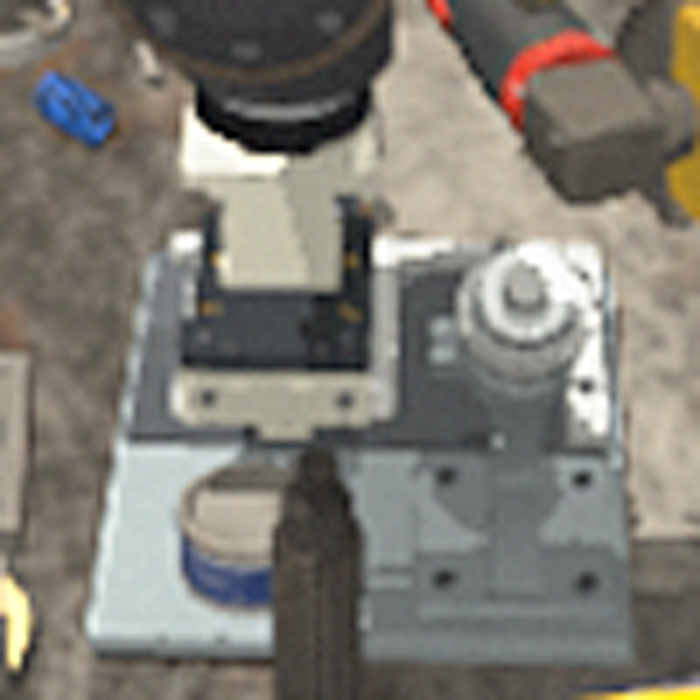

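```bash
python3 -m inch '[{"ax":0,"ay":0,"az":0,"dx":0,"dy":-14,"dz":0,"fingers":0},{"ax":0,"ay":0,"az":0,"dx":0,"dy":-14,"dz":-40,"fingers":0},{"ax":0,"ay":0,"az":0,"dx":30,"dy":0,"dz":-60,"fingers":40},{"ax":0,"ay":0,"az":0,"dx":67,"dy":50,"dz":-60,"fingers":40},{"ax":0,"ay":0,"az":0,"dx":67,"dy":50,"dz":-60,"fingers":40},{"ax":0,"ay":0,"az":0,"dx":67,"dy":50,"dz":-60,"fingers":40}]'
python3 -c "
from h import *
import pickle
to((.6437,-.2897,.028),(180,0,-4.6))
s=snapshot('top');save(s,'t10',(310,130,450,255),5)
s2=snapshot('side');save(s2,'s10',(260,110,380,230),6);pickle.dump((s,s2),open('s10.pkl','wb'))"
```

```text
clock: 16.42
tool_pos: [0.6372, -0.2881, 0.087]
orientation: [-180.0, 0.1, -4.5]
force: [0.2, 0.2, -0.4]
opening: 0.0351
t 16.43 d [ 6.73  1.08 58.95] a [-0.01  0.12  0.05] rows>= 0.9
```

View pics/t10.png

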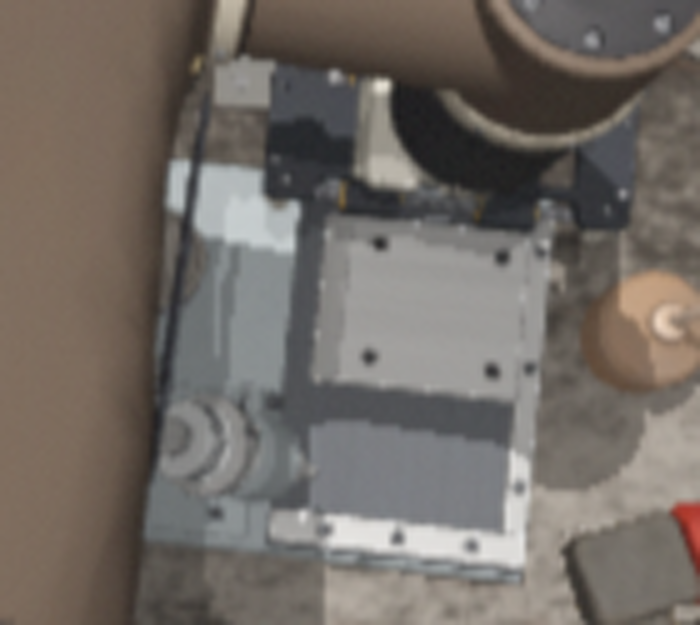

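View pics/s10.png

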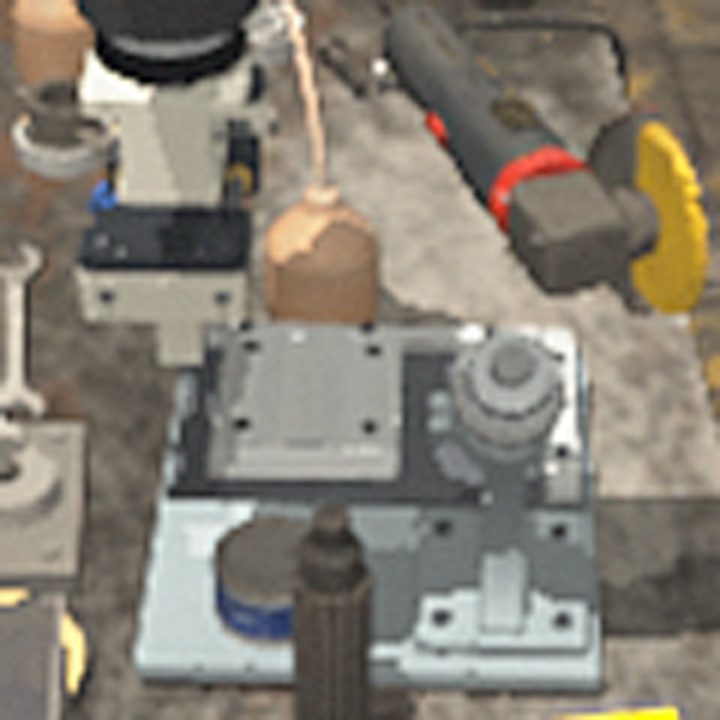

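```bash
python3 -m inch '[{"ax":0,"ay":0,"az":0,"dx":9,"dy":1,"dz":15,"fingers":40},{"ax":0,"ay":0,"az":0,"dx":9,"dy":1,"dz":40,"fingers":40},{"ax":0,"ay":0,"az":0,"dx":9,"dy":1,"dz":55,"fingers":40},{"ax":0,"ay":0,"az":0,"dx":9,"dy":1,"dz":59,"fingers":40},{"ax":0,"ay":0,"az":0,"dx":9,"dy":1,"dz":59,"fingers":40}]'
python3 -m inch '[{"ax":0,"ay":0,"az":0,"dx":-6,"dy":0,"dz":0,"fingers":40},{"ax":0,"ay":0,"az":0,"dx":-12,"dy":0.5,"dz":0,"fingers":40},{"ax":0,"ay":0,"az":0,"dx":-20,"dy":1,"dz":0,"fingers":40},{"ax":0,"ay":0,"az":0,"dx":-20,"dy":1,"dz":0,"fingers":40}]'
```

```text
clock: 17.15
tool_pos: [0.6473, -0.2897, 0.0291]
orientation: [180.0, 0.0, -4.5]
force: [0.1, 0.4, 0.8]
opening: 0.0402
clock: 17.65
tool_pos: [0.6263, -0.2892, 0.0295]
orientation: [-180.0, -0.0, -4.5]
force: [-0.6, -0.1, -0.4]
opening: 0.0401
```

```bash
python3 -m inch '[{"ax":0,"ay":0,"az":0,"dx":-8,"dy":0.7,"dz":0,"fingers":40},{"ax":0,"ay":0,"az":0,"dx":-16,"dy":1.4,"dz":0,"fingers":40},{"ax":0,"ay":0,"az":0,"dx":-24,"dy":2,"dz":0,"fingers":40},{"ax":0,"ay":0,"az":0,"dx":-32,"dy":2.5,"dz":0,"fingers":40},{"ax":0,"ay":0,"az":0,"dx":-38,"dy":3,"dz":0,"fingers":40},{"ax":0,"ay":0,"az":0,"dx":-38,"dy":3,"dz":0,"fingers":40}]'
python3 -c "
from h import *
print(get_obs()['force'])
s=snapshot('top');save(s,'t11',(310,130,450,255),5)"
```

```text
clock: 18.4
tool_pos: [0.5883, -0.2892, 0.0292]
orientation: [-180.0, 0.0, -4.5]
force: [0.2, 0.1, 0.0]
opening: 0.04
[0.17402052 0.11221897 0.0158274 ]
```

View pics/t11.png

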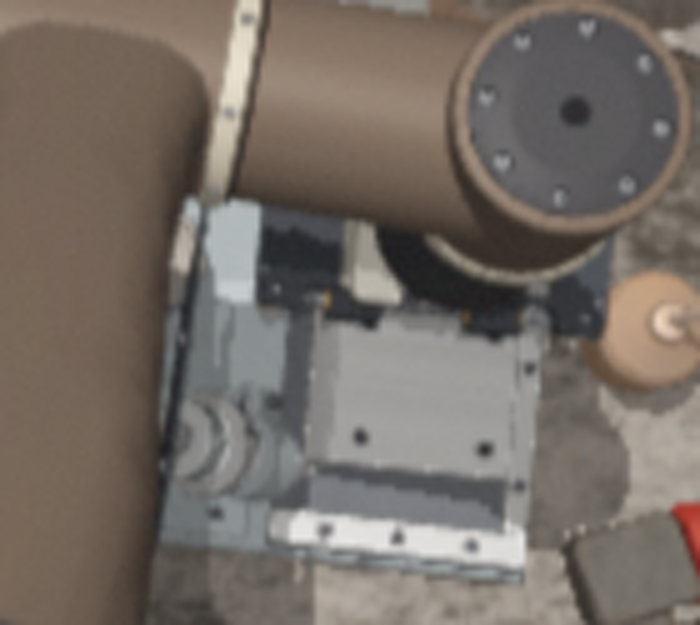

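```bash
python3 -c "
from h import *
import pickle
s=pickle.load(open('s0.pkl','rb'))['top']
for z in(0,.05,.08):print(atz(s,(426.4,196),z))
o=get_obs();c=o['tool_pos'];A=R.from_euler('xyz',o['orientation'],degrees=True)
for x in(-39,39):print(c+A.apply([x/1000,.0965,-.066]))
"
```

```text
[ 0.56348387 -0.40089596  0.        ]
[ 0.55672144 -0.38923787  0.05      ]
[ 0.55266399 -0.38224302  0.08      ]
[ 0.54222913 -0.38233572  0.09518365]
[ 0.6199901  -0.38843747  0.09515873]
```

```bash
python3 -m inch '[{"ax":0,"ay":0,"az":0,"dx":5,"dy":0,"dz":0,"fingers":40},{"ax":0,"ay":0,"az":0,"dx":5,"dy":-12,"dz":0,"fingers":40},{"ax":0,"ay":0,"az":0,"dx":0,"dy":-12,"dz":0,"fingers":40},{"ax":0,"ay":0,"az":0,"dx":-7,"dy":-11.5,"dz":0,"fingers":40},{"ax":0,"ay":0,"az":0,"dx":-15,"dy":-11,"dz":0,"fingers":40},{"ax":0,"ay":0,"az":0,"dx":-22,"dy":-10.5,"dz":0,"fingers":40},{"ax":0,"ay":0,"az":0,"dx":-28,"dy":-10,"dz":0,"fingers":40},{"ax":0,"ay":0,"az":0,"dx":-28,"dy":-10,"dz":0,"fingers":40}]'
python3 -c "
from h import *
print(get_obs()['force'])
s=snapshot('top');save(s,'t12',(310,130,450,255),5)"
```

```text
clock: 19.45
tool_pos: [0.5611, -0.2771, 0.0292]
orientation: [-180.0, 0.0, -4.5]
force: [0.3, -0.6, 0.6]
opening: 0.0401
[ 0.32639981 -0.56563106  0.60352706]
```

View pics/t12.png

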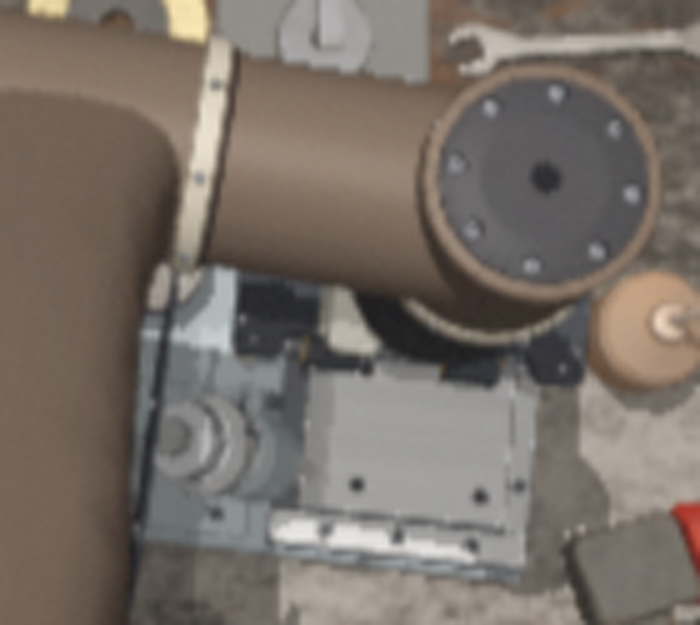

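```bash
python3 -m inch '[{"ax":0,"ay":0,"az":0,"dx":-2,"dy":0.2,"dz":0,"fingers":40},{"ax":0,"ay":0,"az":0,"dx":-4,"dy":0.4,"dz":0,"fingers":40},{"ax":0,"ay":0,"az":0,"dx":-6,"dy":0.6,"dz":0,"fingers":40},{"ax":0,"ay":0,"az":0,"dx":-6,"dy":0.6,"dz":0,"fingers":40}]'
python3 -m inch '[{"ax":0,"ay":0,"az":0,"dx":-1,"dy":0,"dz":0,"fingers":40},{"ax":0,"ay":0,"az":0,"dx":-2,"dy":0,"dz":0,"fingers":40},{"ax":0,"ay":0,"az":0,"dx":-2,"dy":0,"dz":0,"fingers":40}]'
```

```text
clock: 20.0
tool_pos: [0.5567, -0.2773, 0.0295]
orientation: [180.0, -0.1, -4.5]
force: [3.2, -0.8, -0.9]
opening: 0.0399
clock: 20.38
tool_pos: [0.5565, -0.2774, 0.03]
orientation: [180.0, -0.3, -4.4]
force: [7.2, -2.2, -1.2]
opening: 0.0401
```

```bash
python3 -m inch '[{"ax":0,"ay":0,"az":0,"dx":-1.5,"dy":0,"dz":0,"fingers":40},{"ax":0,"ay":0,"az":0,"dx":-3,"dy":0.5,"dz":0,"fingers":40},{"ax":0,"ay":0,"az":0,"dx":-3,"dy":1.5,"dz":0,"fingers":40},{"ax":0,"ay":0,"az":0,"dx":-3,"dy":2.5,"dz":0,"fingers":40}]'
python3 -c "
from h import *
print(get_obs()['force'])
s=snapshot('top');save(s,'t13',(310,130,450,255),5)"
```

```text
clock: 20.88
tool_pos: [0.5561, -0.279, 0.0307]
orientation: [180.0, -0.6, -4.4]
force: [12.8, 5.3, -1.5]
opening: 0.04
[12.75421792  5.27169907 -1.46066946]
```

View pics/t13.png

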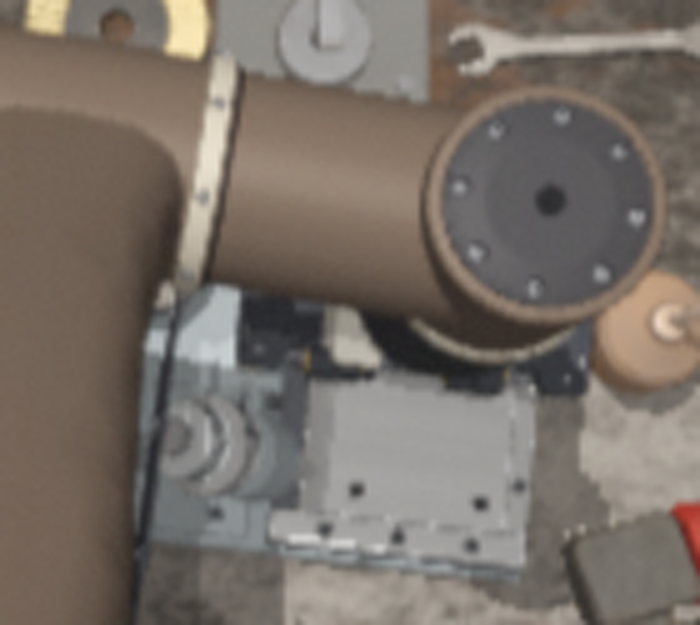

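```bash
python3 -m inch '[{"ax":0,"ay":0,"az":0,"dx":8,"dy":0,"dz":0,"fingers":40},{"ax":0,"ay":0,"az":0,"dx":18,"dy":0,"dz":-20,"fingers":40},{"ax":0,"ay":0,"az":0,"dx":40,"dy":-10,"dz":-70,"fingers":40},{"ax":0,"ay":0,"az":0,"dx":40,"dy":-10,"dz":-130,"fingers":87},{"ax":0,"ay":0,"az":0,"dx":40,"dy":-70,"dz":-180,"fingers":87},{"ax":0,"ay":0,"az":0,"dx":40,"dy":-130,"dz":-180,"fingers":87},{"ax":0,"ay":0,"az":0,"dx":30,"dy":-190,"dz":-180,"fingers":87},{"ax":0,"ay":0,"az":0,"dx":20,"dy":-250,"dz":-180,"fingers":87}]'
python3 -c "
from h import *
import pickle
print(get_obs()['force'])
s=snapshot('top');save(s,'t14',(310,150,430,255),6)
s2=snapshot('side');save(s2,'s14',(275,140,375,230),7);pickle.dump({'top':s,'side':s2},open('s14.pkl','wb'))"
```

```text
clock: 21.92
tool_pos: [0.5893, -0.0367, 0.2088]
orientation: [180.0, 0.1, -4.5]
force: [0.6, 0.2, 0.8]
opening: 0.0835
[0.57998327 0.16116918 0.77464431]
```

View pics/t14.png

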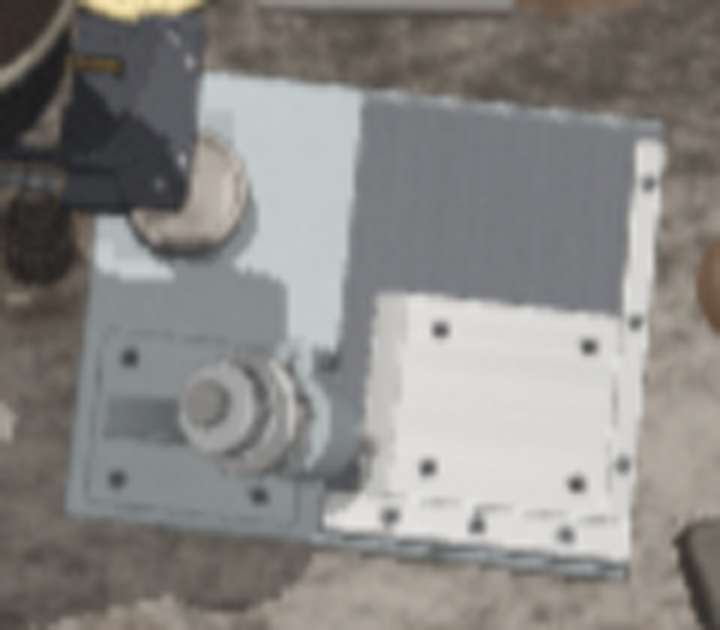

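View pics/s14.png

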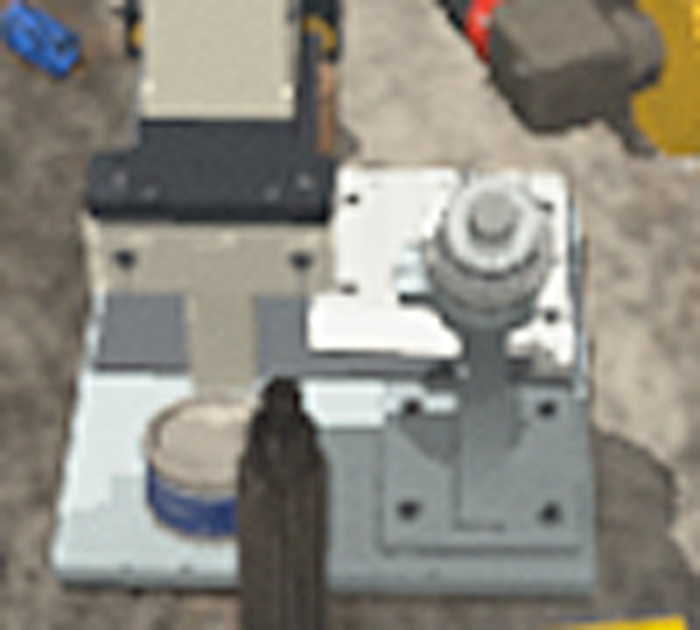

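```bash
python3 -c "
from h import *
import pickle
s=pickle.load(open('s14.pkl','rb'));a=s['top']['image'][195:248,360:420,::-1];b=pickle.load(open('s5.pkl','rb'))['top']['image'][195:248,360:420,::-1]
def st(i):
    i=cv2.resize(i,None,fx=6.5,fy=11,interpolation=cv2.INTER_LANCZOS4).astype(float)
    return np.clip((i-60)*1.25,0,255).astype(np.uint8)
cv2.imwrite('pics/c14.png',np.hstack([st(a),st(b)]))
save(s['top'],'r14',(330,195,375,245),12)
"
```

```text
(no output)
```

View pics/c14.png

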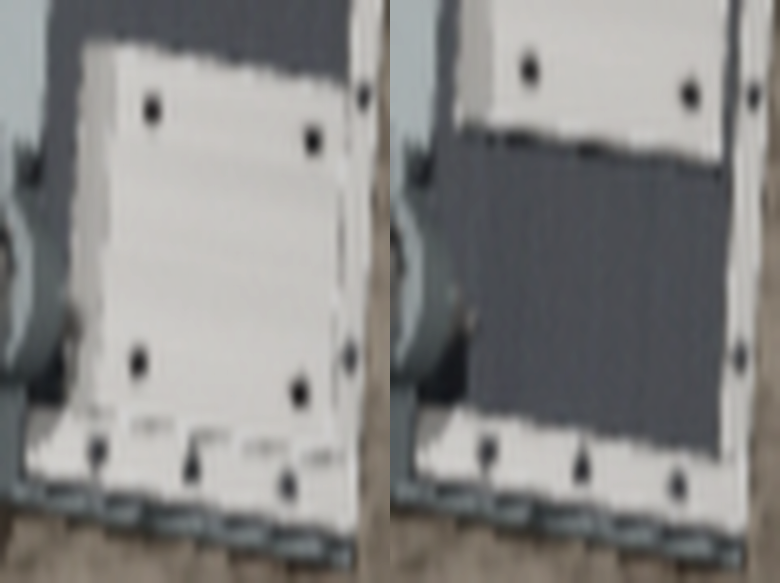

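View pics/r14.png

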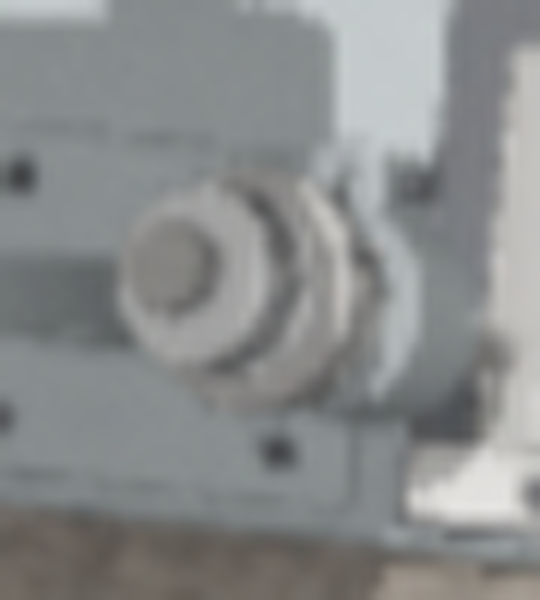

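```bash
cat >> h.py <<'E'
def toR(pos,Bm):
    o=get_obs();A=R.from_euler("xyz",o["orientation"],degrees=True)
    d=A.inv().apply(np.array(pos)-o["tool_pos"])*1000;w=(A.inv()*Bm).as_rotvec(degrees=True)
    print("t",round(o["clock"],2),"d",d.round(2),"a",w.round(2),"rows>=",max(np.linalg.norm(d)/62.5,np.linalg.norm(w)/10.7).round(1))
E
python3 -c "
from h import *
B=R.from_euler('xyz',(180,0,-4.6),degrees=True)*R.from_euler('y',-15,degrees=True)
toR((.5417,-.2112,.13),B)"
```

```text
t 22.02 d [-34.28 180.66  78.94] a [  0.04 -14.9    0.39] rows>= 3.2
```

```bash
python3 -m inch '[{"ax":0,"ay":-10,"az":0,"dx":-34,"dy":50,"dz":0,"fingers":0},{"ax":0,"ay":-15,"az":0,"dx":-34,"dy":110,"dz":10,"fingers":0},{"ax":0,"ay":-15,"az":0.4,"dx":-34,"dy":165,"dz":30,"fingers":0},{"ax":0,"ay":-15,"az":0.4,"dx":-34,"dy":180,"dz":79,"fingers":0},{"ax":0,"ay":-15,"az":0.4,"dx":-34,"dy":180,"dz":79,"fingers":0},{"ax":0,"ay":-15,"az":0.4,"dx":-34,"dy":180,"dz":79,"fingers":0}]'
python3 -c "
from h import *
B=R.from_euler('xyz',(180,0,-4.6),degrees=True)*R.from_euler('y',-15,degrees=True)
toR((.5417,-.2112,.031),B)
s=snapshot('side');save(s,'s15',(260,90,400,230),5)"
```

```text
clock: 22.78
tool_pos: [0.5428, -0.215, 0.1311]
orientation: [179.9, 15.0, -4.9]
force: [1.5, -0.1, 0.9]
opening: 0.0326
t 22.77 d [24.53 -3.88 97.01] a [ 0.01  0.02 -0.28] rows>= 1.6
```

View pics/s15.png

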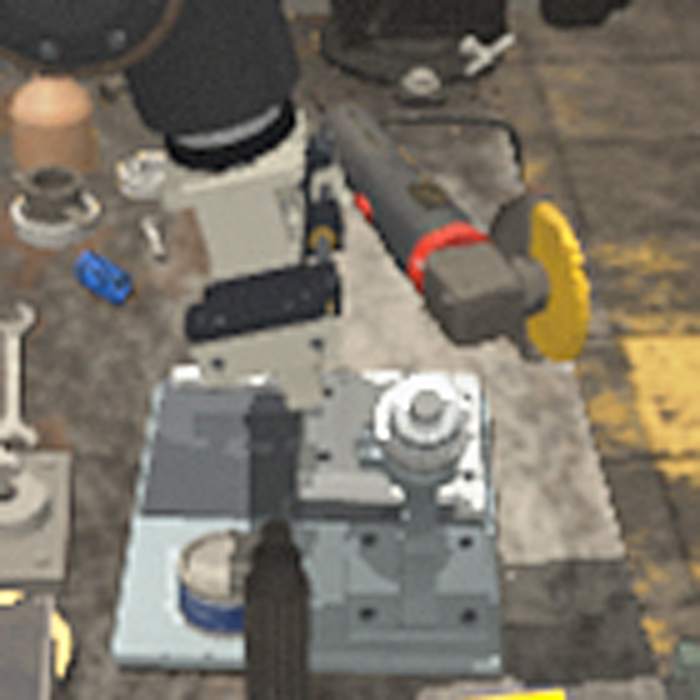

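```bash
python3 -m inch '[{"ax":0,"ay":0,"az":-0.3,"dx":1,"dy":-4,"dz":2,"fingers":0},{"ax":0,"ay":0,"az":-0.3,"dx":8,"dy":-4,"dz":32,"fingers":0},{"ax":0,"ay":0,"az":-0.3,"dx":16,"dy":-4,"dz":64,"fingers":0},{"ax":0,"ay":0,"az":-0.3,"dx":22,"dy":-4,"dz":87,"fingers":0},{"ax":0,"ay":0,"az":-0.3,"dx":24.5,"dy":-4,"dz":97,"fingers":0},{"ax":0,"ay":0,"az":-0.3,"dx":24.5,"dy":-4,"dz":97,"fingers":0}]'
python3 -m inch '[{"ax":0,"ay":0,"az":0,"dx":0,"dy":5,"dz":0,"fingers":0},{"ax":0,"ay":0,"az":0,"dx":0,"dy":9,"dz":0,"fingers":0},{"ax":0,"ay":0,"az":0,"dx":0,"dy":12,"dz":0,"fingers":0},{"ax":0,"ay":0,"az":0,"dx":0,"dy":12,"dz":0,"fingers":0}]'
python3 -c "
from h import *
B=R.from_euler('xyz',(180,0,-4.6),degrees=True)*R.from_euler('y',-15,degrees=True)
toR((.5404,-.2272,.031),B);print(get_obs()['force'])"
```

```text
clock: 23.58
tool_pos: [0.5419, -0.2105, 0.0304]
orientation: [-180.0, 15.0, -4.5]
force: [-0.1, -0.4, 0.2]
opening: 0.0003
clock: 24.08
tool_pos: [0.5406, -0.2233, 0.0303]
orientation: [-180.0, 15.0, -4.6]
force: [0.1, 0.3, -0.3]
opening: 0.0005
t 24.07 d [-0.1   3.94 -0.73] a [-0.03 -0.02 -0.01] rows>= 0.1
[ 0.11328324  0.34982097 -0.31363816]
```

```bash
python3 -m inch '[{"ax":0,"ay":0,"az":0,"dx":0,"dy":1.5,"dz":0,"fingers":0},{"ax":0,"ay":0,"az":0,"dx":0,"dy":3,"dz":0,"fingers":0},{"ax":0,"ay":0,"az":0,"dx":0,"dy":4,"dz":0,"fingers":0},{"ax":0,"ay":0,"az":0,"dx":0,"dy":4,"dz":0,"fingers":0}]'
python3 -m inch '[{"ax":0,"ay":0,"az":0,"dx":0,"dy":1,"dz":0,"fingers":0},{"ax":0,"ay":0,"az":0,"dx":0,"dy":2,"dz":0,"fingers":0},{"ax":0,"ay":0,"az":0,"dx":0,"dy":2,"dz":0,"fingers":0}]'
```

```text
clock: 24.58
tool_pos: [0.5406, -0.2258, 0.0304]
orientation: [-179.9, 15.0, -4.6]
force: [0.4, 6.3, 4.3]
opening: 0.0004
clock: 24.95
tool_pos: [0.5407, -0.2269, 0.0308]
orientation: [-179.9, 14.9, -4.5]
force: [-0.1, 11.3, 8.0]
opening: 0.0004
```

```bash
python3 -m inch '[{"ax":0,"ay":0,"az":0,"dx":0,"dy":1.5,"dz":0,"fingers":0},{"ax":0,"ay":0,"az":0,"dx":0,"dy":1.5,"dz":0,"fingers":0},{"ax":0,"ay":0,"az":0,"dx":0,"dy":-12,"dz":0,"fingers":0},{"ax":0,"ay":0,"az":0,"dx":0,"dy":-16,"dz":-40,"fingers":40},{"ax":0,"ay":0,"az":0,"dx":0,"dy":-16,"dz":-100,"fingers":87},{"ax":0,"ay":0,"az":0,"dx":0,"dy":-60,"dz":-150,"fingers":87},{"ax":0,"ay":0,"az":0,"dx":0,"dy":-120,"dz":-180,"fingers":87},{"ax":0,"ay":0,"az":0,"dx":0,"dy":-180,"dz":-180,"fingers":87}]'
python3 -c "
from h import *
import pickle
s={n:snapshot(n) for n in('side','top')};pickle.dump(s,open('s16.pkl','wb'))
a=s['top']['image'][195:248,360:420,::-1]
cv2.imwrite('pics/c16.png',np.clip((cv2.resize(a,None,fx=12,fy=11,interpolation=cv2.INTER_LANCZOS4).astype(float)-60)*1.25,0,255))
save(s['top'],'r16',(330,195,375,245),12);save(s['top'],'t16',(190,120,440,260),3)
for n in s:
  for t in('ring_pip','witness','spindle_tip','zero_ring','fence_corner','plate_near_right','plate_near_left','barrel'):
    print(n,t,[(np.round(d['position'],1).tolist(),round(d['score'],2)) for d in landmark_of(t,n)[:3]])
"
```

```text
clock: 25.95
tool_pos: [0.6019, -0.0571, 0.206]
orientation: [-180.0, 14.8, -4.6]
force: [0.4, 0.5, -0.3]
opening: 0.0449
side ring_pip [([339.3, 163.5], 0.66), ([393.8, 321.5], 0.51)]
side witness [([348.2, 190.5], 0.3)]
side spindle_tip [][ WARN:0@5.783] global loadsave.cpp:1063 imwrite_ Unsupported depth image for selected encoder is fallbacked to CV_8U.
Traceback (most recent call last):
ValueError: it knows: barrel, cup_brush, fence_corner, gauge, grease_tin, master_plate, oil_can, plate_far_right, plate_near_left, plate_near_right, ring_pip, rivet_tin, spindle_tip, spline_shaft, spray_can, v_bl
```

View pics/c16.png

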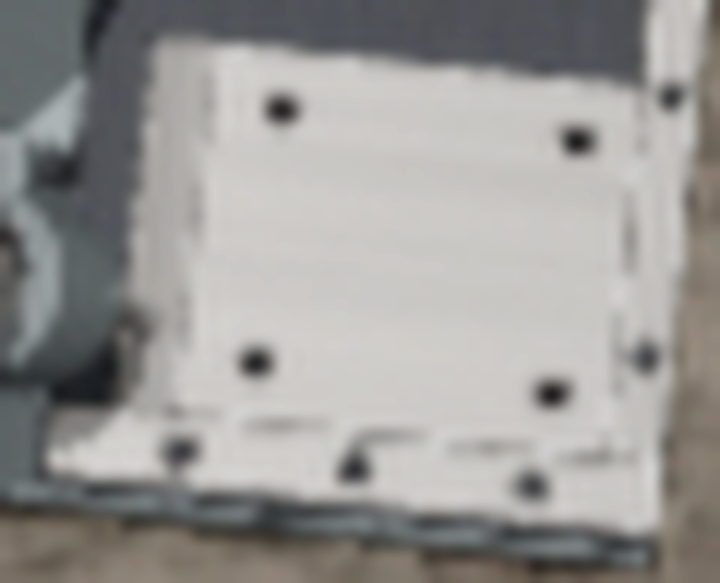

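View pics/r16.png

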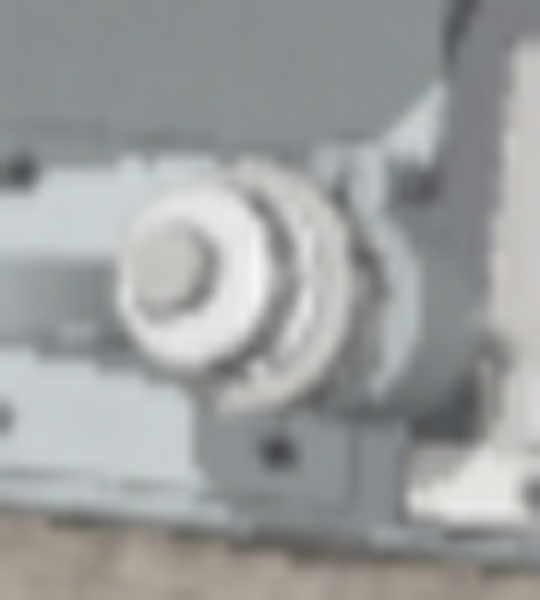

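View pics/t16.png

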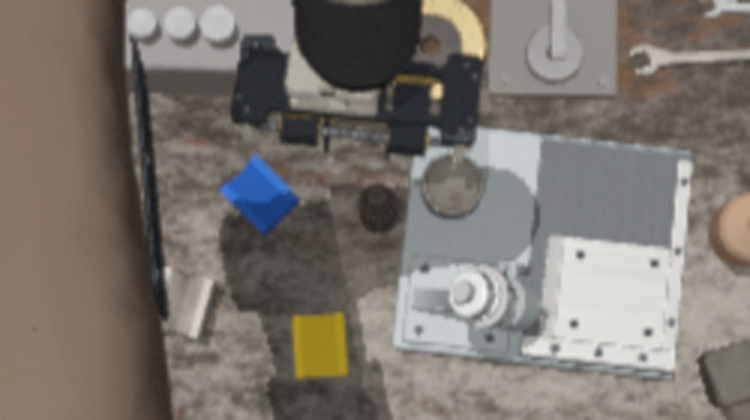

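```bash
cat >> h.py <<'E'
g0=np.array([.5371,-.2309,np.radians(-4.6)])
a_=np.array([0,np.sin(.6109),np.cos(.6109)]);y_=np.array([0,a_[2],-a_[1]]);x_=np.array([1.,0,0]);o_=np.array([-.065,.06,.13])
def bar(phi,r,z,g=g0):
    return G(g,o_+z*a_+r*(np.cos(phi)*x_+np.sin(phi)*y_))[0]
E
python3 - <<'E'
from h import *
import pickle
S={k:pickle.load(open(k+'.pkl','rb')) for k in('s0','s5','s14','s16')}
for n in('top','side'):
  print(n,[(d,proj(S['s0'][n],bar(np.radians(210+d),.031,0))[0].round(1).tolist()) for d in(0,30,45,60,75,90)],proj(S['s0'][n],G(g0,o_))[0].round(1))
ims=[]
for k in('s0','s5'):
    s=S[k]['top'];c=(340,198,372,230);q=12
    im=cv2.resize(s['image'][c[1]:c[3],c[0]:c[2],::-1],None,fx=q,fy=q,interpolation=cv2.INTER_CUBIC)
    if k=='s5':
      for d in range(0,91,15):
        p=(proj(s,bar(np.radians(210+d),.031,0))[0]-[c[0]-.5,c[1]-.5])*q;cv2.circle(im,(int(p[0]),int(p[1])),2,(0,0,255),-1)
      for z,col in((-.006,(0,200,0)),(.006,(200,0,0))):
        P=np.array([(proj(s,bar(t,.028,z))[0]-[c[0]-.5,c[1]-.5])*q for t in np.linspace(0,6.283,60)]).astype(np.int32);cv2.polylines(im,[P],True,col,1)
    ims.append(im)
cv2.imwrite('pics/pip.png',np.hstack(ims))
s=S['s14']['side'];c=(330,155,360,185)
s2=S['s5']['side']
im=[cv2.resize(t['image'][c[1]:c[3],c[0]:c[2],::-1],None,fx=12,fy=12,interpolation=cv2.INTER_CUBIC) for t in(S['s0']['side'],S['s14']['side'])]
for d in range(0,91,15):
    p=(proj(s,bar(np.radians(210+d),.031,0))[0]-[c[0]-.5,c[1]-.5])*12;cv2.circle(im[1],(int(p[0]),int(p[1])),2,(0,0,255),-1)
cv2.imwrite('pics/pips.png',np.hstack(im))
E
```

```text
top [(0, [355.4, 229.6]), (30, [359.4, 225.6]), (45, [360.7, 222.9]), (60, [361.3, 219.9]), (75, [361.2, 216.9]), (90, [360.4, 214.1])] [351.4 219.5]
side [(0, [354.2, 170.1]), (30, [350.4, 166.4]), (45, [347.8, 165.4]), (60, [345.1, 165.0]), (75, [342.4, 165.3]), (90, [339.8, 166.2])] [345. 175.]
```

View pics/pip.png

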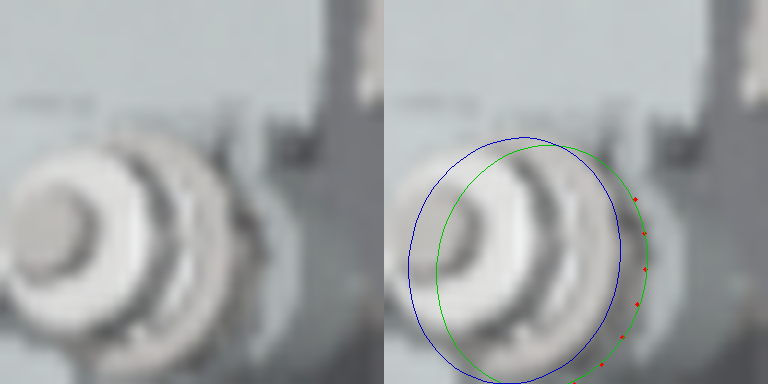

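View pics/pips.png

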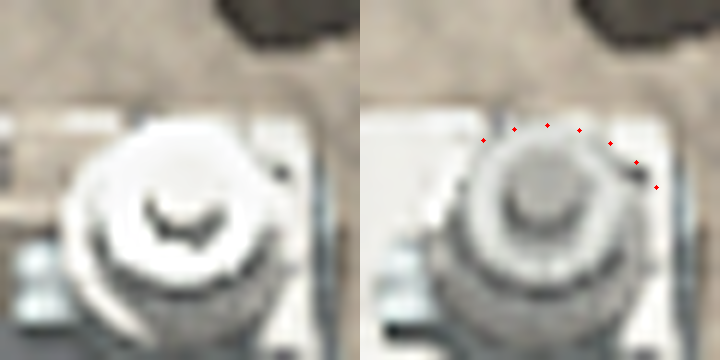

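```bash
python3 - <<'E'
from h import *
import pickle
np.set_printoptions(precision=4,suppress=True)
S=pickle.load(open('s14.pkl','rb'));
m=bar(0,0,.042);print('model knob',m,proj(S['top'],m),proj(S['side'],m))
print(tri(S['side'],(344.8,170.2),S['top'],(343.9,216.7)))
print('top at z',atz(S['top'],(343.9,216.7),m[2]),'side at z',atz(S['side'],(344.8,170.2),m[2]))
ims=[]
for n,c in(('top',(328,200,372,240)),('side',(325,150,369,190))):
    q=9;s=S[n];im=cv2.resize(s['image'][c[1]:c[3],c[0]:c[2],::-1],None,fx=q,fy=q,interpolation=cv2.INTER_CUBIC)
    for r,z,col in((.01,.042,(0,0,255)),(.0225,.031,(255,0,0)),(.028,.006,(0,255,0)),(.028,-.006,(0,255,255))):
        P=np.array([(proj(s,bar(t,r,z))[0]-[c[0]-.5,c[1]-.5])*q for t in np.linspace(0,6.283,60)]).astype(np.int32);cv2.polylines(im,[P],True,col,1)
    ims.append(im)
cv2.imwrite('pics/knob.png',np.hstack(ims))
print(get_obs()['joint_pos'])
E
```

```text
model knob [ 0.4791 -0.1419  0.1644] [[343.2033 217.564 ]] [[345.7081 170.0187]]
(array([ 0.4814, -0.1437,  0.1626]), np.float64(0.00019026561319470393))
top at z [ 0.4814 -0.1437  0.1644] side at z [ 0.4817 -0.1411  0.1644]
[ 10.466   24.2041   3.0986  -3.8696 -83.4546  75.9427]
```

View pics/knob.png

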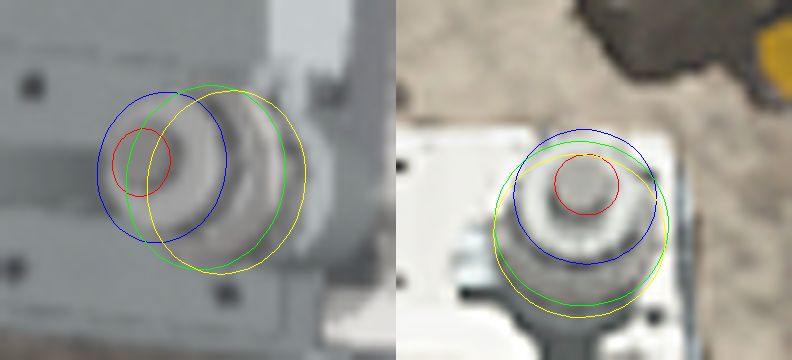

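```bash
cat >> h.py <<'E'
g1=np.array([.5391,-.2319,np.radians(-4.6)])
def bpose(phi,z,dx=0,dy=0):
    # dx,dy in barrel frame (m)
    ph=np.radians(phi);y=np.cos(ph)*x_+np.sin(ph)*y_;zt=-a_;xt=np.cross(y,zt)
    Rg=R.from_euler('z',g1[2]).as_matrix()
    p=G(g1,o_+np.array([0,0,-.001])+z*a_+dx*x_+dy*y_)[0]
    return p,R.from_matrix(Rg@np.c_[xt,y,zt])
E
python3 -c "
from h import *
p,B=bpose(185,.11);print(p,B.as_euler('xyz',degrees=True));toR(p,B)
"
```

```text
[ 0.48418158 -0.10398704  0.21910453] [176.50747765 -34.84945774 -88.50354814]
t 26.2 d [-112.33   55.06   13.91] a [-17.51  37.86  86.29] rows>= 9.0
```

```bash
python3 -m inch '[{"ax":-1.75,"ay":3.8,"az":8.6,"dx":-5,"dy":0,"dz":-10,"fingers":87},{"ax":-3.5,"ay":7.6,"az":17.3,"dx":-15,"dy":5,"dz":-20,"fingers":87},{"ax":-5.3,"ay":11.4,"az":25.9,"dx":-30,"dy":10,"dz":-20,"fingers":87},{"ax":-7,"ay":15.1,"az":34.5,"dx":-50,"dy":20,"dz":-20,"fingers":87},{"ax":-8.8,"ay":18.9,"az":43.1,"dx":-65,"dy":30,"dz":-15,"fingers":87},{"ax":-10.5,"ay":22.7,"az":51.8,"dx":-80,"dy":35,"dz":-10,"fingers":87},{"ax":-12.3,"ay":26.5,"az":60.4,"dx":-95,"dy":45,"dz":-5,"fingers":87},{"ax":-14,"ay":30.3,"az":69,"dx":-105,"dy":50,"dz":5,"fingers":87}]'
python3 -c "
from h import *
p,B=bpose(185,.11);toR(p,B);print(get_obs()['joint_pos'])
"
```

```text
clock: 27.2
tool_pos: [0.4932, -0.1015, 0.2264]
orientation: [170.7, -25.5, -70.1]
force: [0.9, 1.0, 0.2]
opening: 0.0868
t 27.2 d [-3.78  8.16  7.64] a [-3.49  7.47 16.82] rows>= 1.8
[ 28.22924546   5.86847885 -34.0852174   25.65256596 -66.27118815
 -24.30308417]
```

```bash
python3 -m inch '[{"ax":-1.8,"ay":3.8,"az":8.5,"dx":-2,"dy":4,"dz":4,"fingers":87},{"ax":-3.5,"ay":7.5,"az":16.8,"dx":-4,"dy":8,"dz":7.5,"fingers":87},{"ax":-3.5,"ay":7.5,"az":16.8,"dx":-4,"dy":8,"dz":7.5,"fingers":87},{"ax":-3.5,"ay":7.5,"az":16.8,"dx":-4,"dy":8,"dz":7.5,"fingers":87}]'
python3 -c "
from h import *
import pickle
p,B=bpose(185,.11);toR(p,B);print(get_obs()['joint_pos'])
s={n:snapshot(n) for n in('side','top')};pickle.dump(s,open('s20.pkl','wb'))
save(s['top'],'t20',(280,130,430,255),5);save(s['side'],'s20',(270,90,410,230),5)
"
```

```text
clock: 27.7
tool_pos: [0.4852, -0.1026, 0.2188]
orientation: [176.2, -34.7, -87.8]
force: [-0.0, -0.5, 0.7]
opening: 0.0873
t 27.7 d [1.25 1.05 0.57] a [-0.02  0.15  0.55] rows>= 0.1
[ 31.5581747    9.03567109 -36.37530843  29.48298617 -69.64531888
 -47.2557276 ]
```

View pics/t20.png

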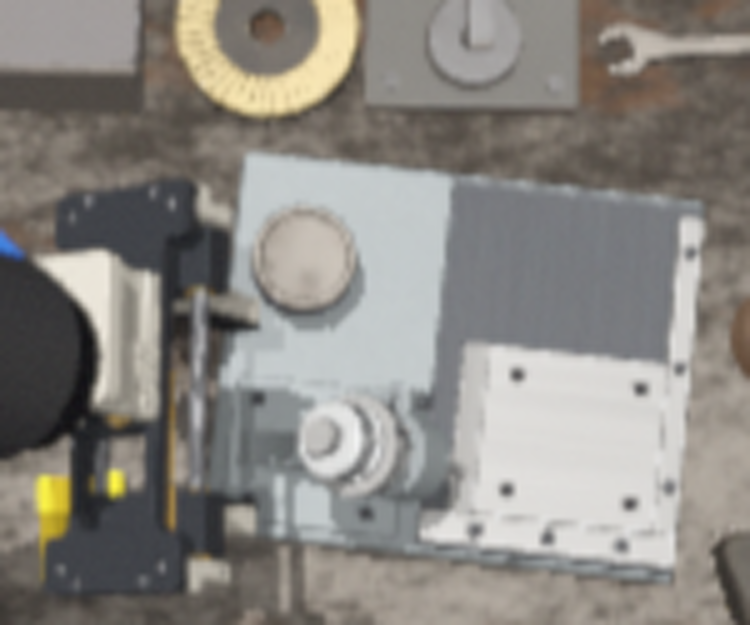

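View pics/s20.png

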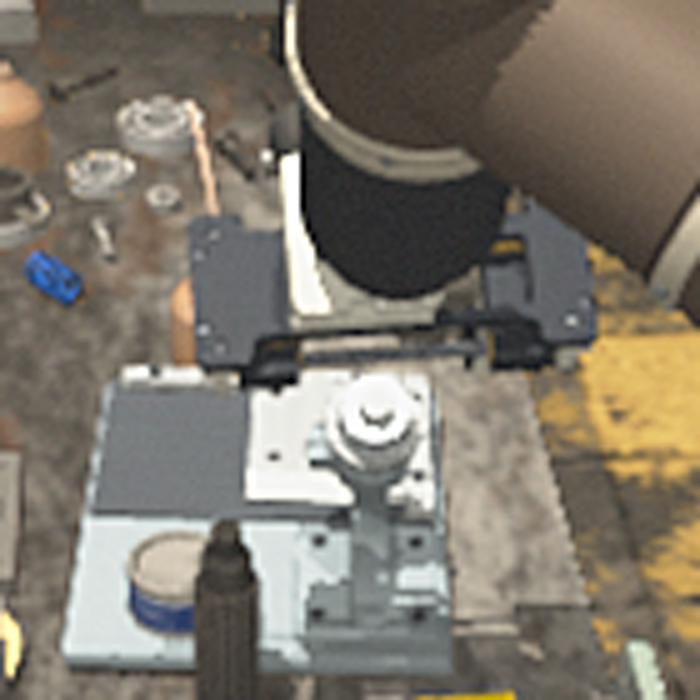

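```bash
python3 - <<'E'
from h import *
import pickle
S=pickle.load(open('s20.pkl','rb'));o=get_obs();A=R.from_euler('xyz',o['orientation'],degrees=True);c0=o['tool_pos']
s=S['top'];c=(320,185,370,235);q=12
im=cv2.resize(s['image'][c[1]:c[3],c[0]:c[2],::-1],None,fx=q,fy=q,interpolation=cv2.INTER_CUBIC)
for y in(-.0437,.0437):
  for x in(-.0095,.0095):
    a=(proj(s,[c0+A.apply([x,y,0]),c0+A.apply([x,y,-.03])])-[c[0]-.5,c[1]-.5])*q
    cv2.line(im,tuple(a[0].astype(int)),tuple(a[1].astype(int)),(0,0,255),1)
cv2.imwrite('pics/z20.png',im)
c=(340,200,372,232);q=18
im=cv2.resize(s['image'][c[1]:c[3],c[0]:c[2],::-1],None,fx=q,fy=q,interpolation=cv2.INTER_LANCZOS4)
cv2.imwrite('pics/p20.png',im)
print([(d['position'],d['score']) for d in landmark_of('ring_pip','top')[:3]],[(d['position'],d['score']) for d in landmark_of('witness','top')[:3]])
E
```

```text
[([360.0, 217.0], 0.59), ([368.6, 200.0], 0.58), ([251.4, 222.0], 0.54)] []
```

View pics/z20.png

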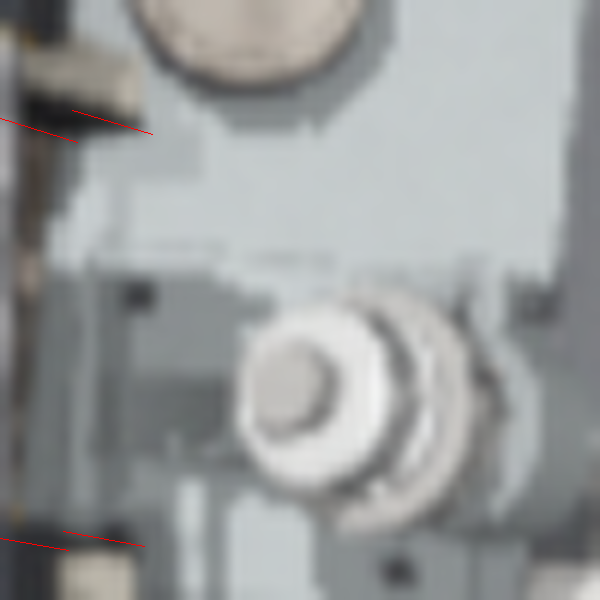

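View pics/p20.png

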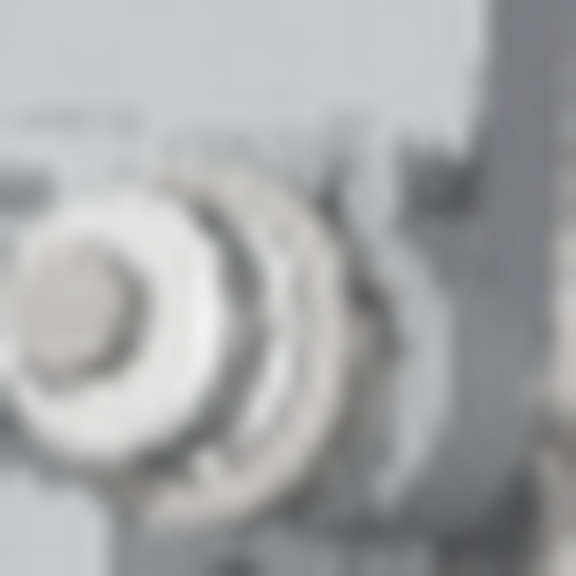

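```bash
sed -i 's/^g1=.*/g1=np.array([.5391,-.2338,np.radians(-4.6)])/' h.py; python3 -c "
from h import *
p,B=bpose(185,.11);toR(p,B)
p,B=bpose(185,-.008);toR(p,B)"
```

```text
t 27.9 d [2.78 1.07 2.09] a [-0.06  0.15  0.41] rows>= 0.1
t 27.9 d [  3.09   1.2  120.09] a [-0.06  0.15  0.41] rows>= 1.9
```

```bash
python3 -m inch '[{"ax":0,"ay":0,"az":0.4,"dx":3,"dy":1,"dz":5,"fingers":87},{"ax":0,"ay":0,"az":0.4,"dx":3,"dy":1,"dz":35,"fingers":87},{"ax":0,"ay":0,"az":0.4,"dx":3,"dy":1,"dz":65,"fingers":87},{"ax":0,"ay":0,"az":0.4,"dx":3,"dy":1,"dz":90,"fingers":87},{"ax":0,"ay":0,"az":0.4,"dx":3,"dy":1,"dz":105,"fingers":87},{"ax":0,"ay":0,"az":0.4,"dx":3,"dy":1,"dz":105,"fingers":87}]'
python3 -c "
from h import *
import pickle
p,B=bpose(185,-.008);toR(p,B);print(get_obs()['joint_pos'],get_obs()['force'])
s={n:snapshot(n) for n in('side','top')};pickle.dump(s,open('s21.pkl','wb'))
save(s['top'],'t21',(300,160,400,250),7);save(s['side'],'s21',(290,110,390,210),7)
"
```

```text
clock: 28.65
tool_pos: [0.4789, -0.1652, 0.1341]
orientation: [176.4, -34.8, -88.5]
force: [0.4, -0.2, 0.4]
opening: 0.0869
t 28.65 d [ 0.   -0.54 14.2 ] a [0.06 0.05 0.01] rows>= 0.2
[ 23.46194394  13.39313989 -46.1866994   37.92584734 -55.26222793
 -52.00144862] [ 0.40348256 -0.18457016  0.43215574]
```

View pics/t21.png

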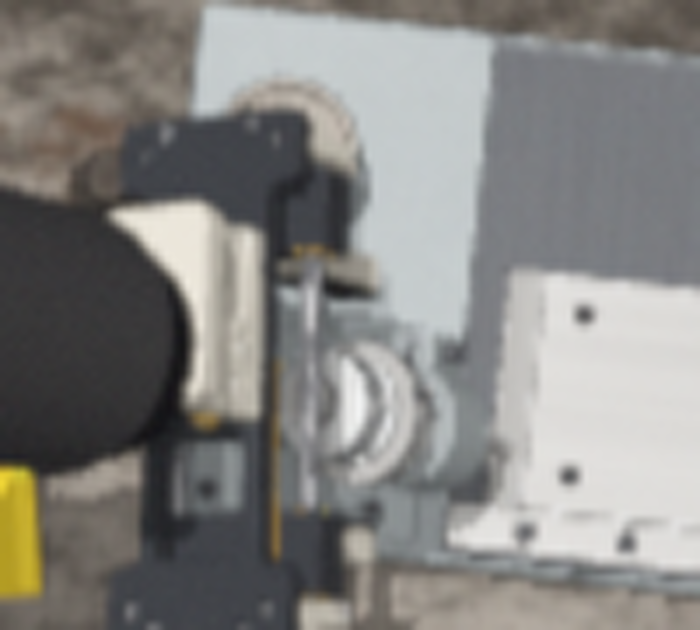

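View pics/s21.png

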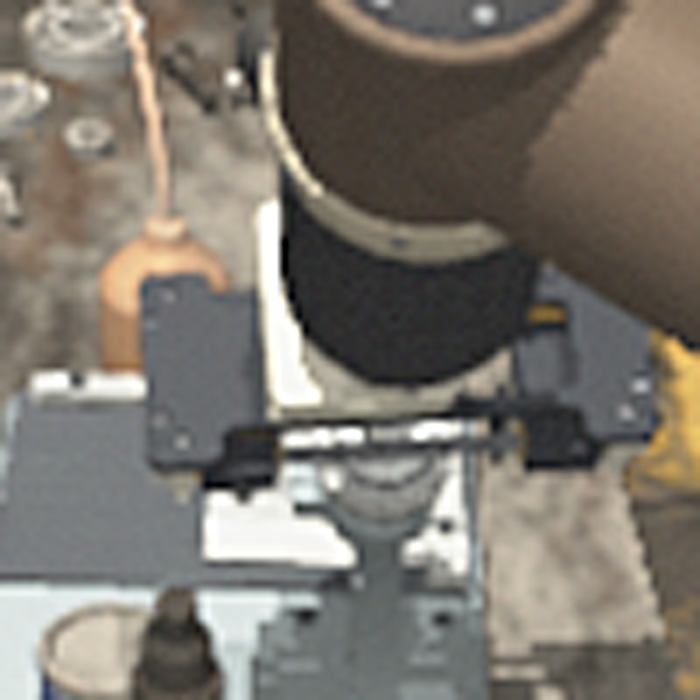

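```bash
python3 -m inch '[{"ax":0,"ay":0,"az":0,"dx":0,"dy":0,"dz":8,"fingers":87},{"ax":0,"ay":0,"az":0,"dx":0,"dy":0,"dz":14,"fingers":80},{"ax":0,"ay":0,"az":0,"dx":0,"dy":0,"dz":14,"fingers":70},{"ax":0,"ay":0,"az":0,"dx":0,"dy":0,"dz":14,"fingers":62},{"ax":0,"ay":0,"az":0,"dx":0,"dy":0,"dz":14,"fingers":60}]'
python3 -c "
from h import *
o=get_obs();print(o['force'],o['moment'])
p,B=bpose(185,-.008);toR(p,B)"
```

```text
clock: 29.38
tool_pos: [0.479, -0.1723, 0.1231]
orientation: [176.6, -34.8, -88.5]
force: [-0.1, 0.4, 0.1]
opening: 0.0609
[-0.10198745  0.35296774  0.11310119] [ 1.91099165 -0.20666452  0.01650809]
t 29.38 d [0.47 0.24 1.14] a [-0.06  0.09  0.01] rows>= 0.0
```

```bash
python3 -m inch '[{"ax":0,"ay":0,"az":0,"dx":0,"dy":0,"dz":1,"fingers":57},{"ax":0,"ay":0,"az":0,"dx":0,"dy":0,"dz":1,"fingers":54},{"ax":0,"ay":0,"az":0,"dx":0,"dy":0,"dz":1,"fingers":50},{"ax":0,"ay":0,"az":0,"dx":0,"dy":0,"dz":1,"fingers":50}]'
python3 -c "
from h import *
o=get_obs();print(o['force'],o['moment'],o['opening'],o['joint_pos'])
A=R.from_euler('xyz',o['orientation'],degrees=True);print('tool force',A.inv().apply(o['force']))"
```

```text
clock: 29.88
tool_pos: [0.4788, -0.173, 0.1221]
orientation: [176.5, -34.8, -88.5]
force: [-0.1, -0.7, -0.4]
opening: 0.0543
[-0.13178921 -0.70827671 -0.38681518] [ 2.01698962 -0.31079804  0.09678501] 0.05427597564543617 [ 22.1598568   14.1951539  -47.4669648   39.70776687 -53.15022593
 -53.03142882]
tool force [0.35831061 0.1066939  0.7272415 ]
```

```bash
python3 -m inch '[{"ax":0,"ay":0,"az":0,"dx":0,"dy":0,"dz":0,"fingers":50}]'
python3 -c "
from h import *
import pickle
s={n:snapshot(n) for n in('side','top')};pickle.dump(s,open('s22.pkl','wb'))
save(s['top'],'t22',(325,190,385,240),12);save(s['side'],'s22',(310,130,380,190),10)
"
```

```text
clock: 30.0
tool_pos: [0.4788, -0.173, 0.1222]
orientation: [176.5, -34.8, -88.5]
force: [0.6, 0.2, -1.1]
opening: 0.0545
```

View pics/t22.png

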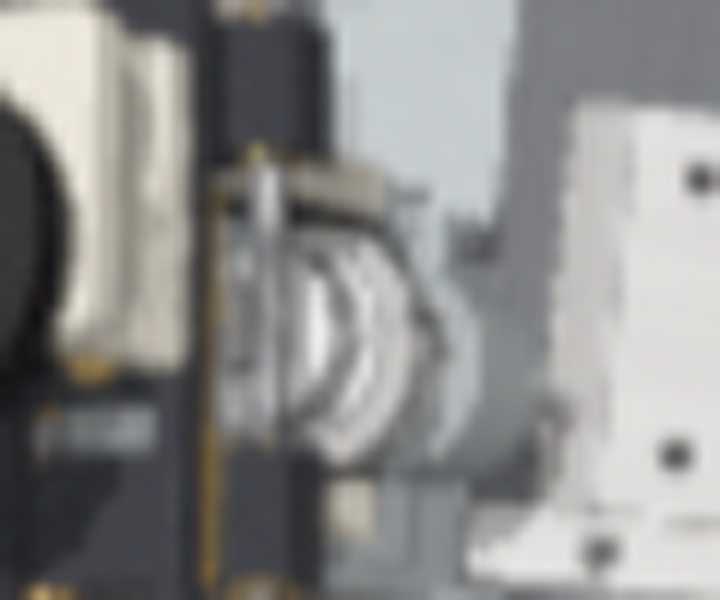

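View pics/s22.png

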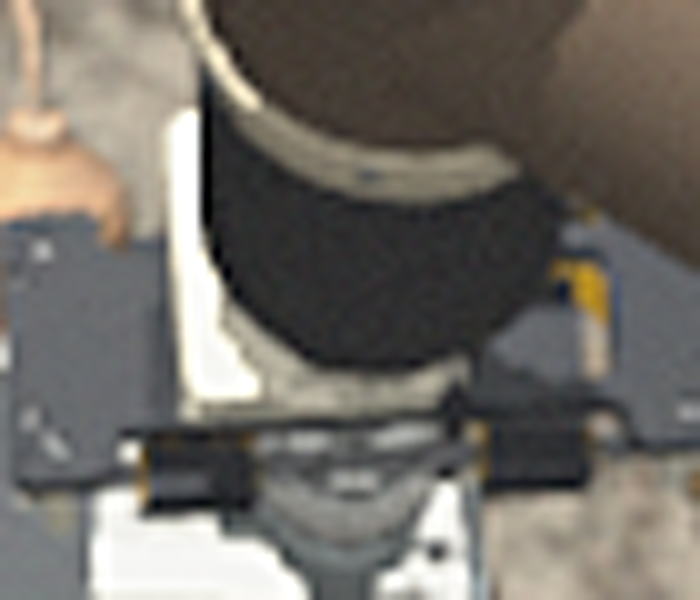

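```bash
python3 -m inch '[{"ax":0,"ay":0,"az":8,"dx":0,"dy":0,"dz":0,"fingers":50},{"ax":0,"ay":0,"az":16,"dx":0,"dy":0,"dz":0,"fingers":50},{"ax":0,"ay":0,"az":24,"dx":0,"dy":0,"dz":0,"fingers":50},{"ax":0,"ay":0,"az":32,"dx":0,"dy":0,"dz":0,"fingers":50},{"ax":0,"ay":0,"az":40,"dx":0,"dy":0,"dz":0,"fingers":50},{"ax":0,"ay":0,"az":40,"dx":0,"dy":0,"dz":0,"fingers":50}]'
python3 -c "
from h import *
import pickle
o=get_obs();A=R.from_euler('xyz',o['orientation'],degrees=True);print('tool force',A.inv().apply(o['force']),o['moment'],o['opening'],o['joint_pos'])
s={n:snapshot(n) for n in('side','top')};pickle.dump(s,open('s23.pkl','wb'))
save(s['top'],'t23',(325,190,385,240),12)
print([(d['position'],d['score']) for d in landmark_of('ring_pip','top')[:3]])
"
```

```text
clock: 30.85
tool_pos: [0.4783, -0.1729, 0.122]
orientation: [-158.1, -27.9, -135.2]
force: [-3.2, 4.6, 1.0]
opening: 0.0543
tool force [-0.39328477  4.64306614 -3.3135259 ] [ 2.90384283  0.88467088 -0.94608567] 0.054257849436608635 [ 22.19367691  14.17839691 -47.49365399  39.65715353 -53.1632743
 -93.15210791]
[([314.5, 192.4], 0.56), ([358.1, 225.0], 0.42)]
```

View pics/t23.png

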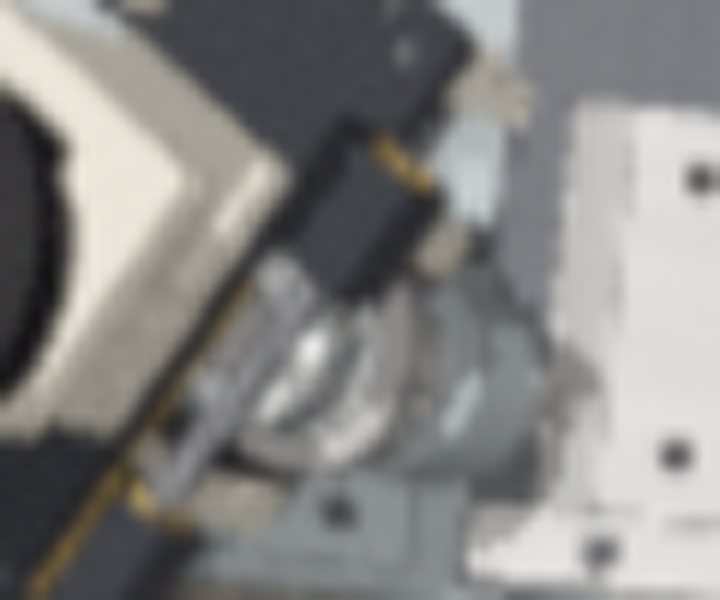

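```bash
python3 -m inch '[{"ax":0,"ay":0,"az":9,"dx":0,"dy":0,"dz":0,"fingers":50},{"ax":0,"ay":0,"az":18,"dx":0,"dy":0,"dz":0,"fingers":50},{"ax":0,"ay":0,"az":27,"dx":0,"dy":0,"dz":0,"fingers":50},{"ax":0,"ay":0,"az":27,"dx":0,"dy":0,"dz":0,"fingers":50},{"ax":0,"ay":0,"az":27,"dx":0,"dy":0,"dz":0,"fingers":50}]'
python3 -c "
from h import *
import pickle
o=get_obs();A=R.from_euler('xyz',o['orientation'],degrees=True);print('tool force',A.inv().apply(o['force']),o['moment'],o['opening'],o['joint_pos'])
s={n:snapshot(n) for n in('side','top')};pickle.dump(s,open('s24.pkl','wb'))
save(s['top'],'t24',(325,190,385,240),12)
print([(d['position'],d['score']) for d in landmark_of('ring_pip','top')[:3]])
print([(d['position'],d['score']) for d in landmark_of('witness','top')[:3]])
"
```

```text
clock: 31.62
tool_pos: [0.4782, -0.1727, 0.1219]
orientation: [-148.4, -15.6, -161.0]
force: [-6.4, 8.5, 2.4]
opening: 0.0543
tool force [ 3.82238624  7.91386456 -6.52169413] [ 3.94819918  1.56523872 -1.51992324] 0.05433828795952246 [  22.21830059   14.17396636  -47.50689538   39.62539712  -53.14778487
 -120.04134116]
[([354.3, 228.7], 0.61), ([410.3, 202.7], 0.53)]
[]
```

View pics/t24.png

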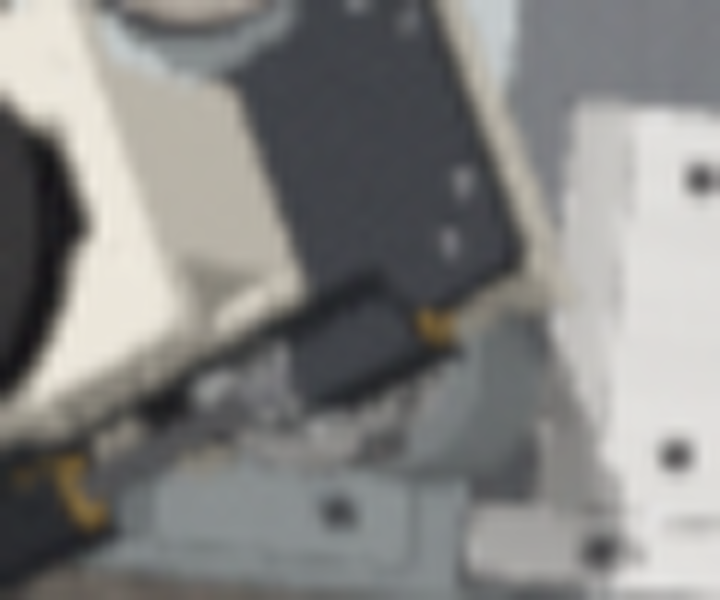

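```bash
python3 - <<'E'
from h import *
import pickle
s=pickle.load(open('s24.pkl','rb'))['top']
ob=[(0,360,217),(40,358.1,225),(67,354.3,228.7)]
def f(p):return np.concatenate([proj(s,bar(np.radians(210+p[0]-d),.031,0))[0]+p[1:]-[u,v] for d,u,v in ob])
r=least_squares(f,[68,-1,-1]);print(r.x,r.fun)
for t in(60,67,74):
    r=least_squares(lambda q:f(np.r_[t,q]),[-1,-1]);print(t,r.x,r.fun.round(2),r.cost)
E
python3 -m inch '[{"ax":0,"ay":0,"az":0,"dx":0,"dy":0,"dz":0,"fingers":65},{"ax":0,"ay":0,"az":0,"dx":0,"dy":0,"dz":0,"fingers":87},{"ax":0,"ay":0,"az":0,"dx":0,"dy":0,"dz":0,"fingers":87},{"ax":0,"ay":0,"az":0,"dx":0,"dy":0,"dz":-30,"fingers":87},{"ax":0,"ay":0,"az":0,"dx":0,"dy":0,"dz":-75,"fingers":87},{"ax":0,"ay":0,"az":0,"dx":0,"dy":0,"dz":-120,"fingers":87},{"ax":0,"ay":0,"az":-10,"dx":0,"dy":0,"dz":-150,"fingers":87},{"ax":0,"ay":0,"az":-20,"dx":0,"dy":0,"dz":-150,"fingers":87}]'
python3 -c "
from h import *
import pickle
s={n:snapshot(n) for n in('side','top')};pickle.dump(s,open('s25.pkl','wb'))
save(s['top'],'t25',(330,190,380,240),12);save(s['top'],'t25b',(240,130,430,255),4);save(s['side'],'s25',(325,150,365,190),14)
for n in s:
  for t in('ring_pip','witness'):print(n,t,[(np.round(d['position'],1),d['score']) for d in landmark_of(t,n)[:3]])
"
```

```text
[69.75096663 -1.3609958  -0.74421984] [-0.06555188  0.23154591 -0.08727199 -0.10833069  0.15282387 -0.12321521]
60 [-0.45487828 -2.18065106] [ 0.81  0.74 -0.3  -0.   -0.51 -0.74] 1.0488218034809746
67 [-1.12604064 -1.1657837 ] [ 0.19  0.36 -0.15 -0.07 -0.04 -0.28] 0.1360951404218419
74 [-1.6900405  -0.07117639] [-0.47  0.07  0.   -0.17  0.47  0.1 ] 0.24270834951595366
clock: 32.83
tool_pos: [0.487, -0.0858, 0.247]
orientation: [-155.0, -25.1, -141.9]
force: [0.2, -0.2, -1.7]
opening: 0.0866
side ring_pip [(array([310.7, 330.1]), 0.56), (array([350.7, 166.3]), 0.53)]
side witness []
top ring_pip [(array([396.2, 216.7]), 0.69), (array([355.9, 227.4]), 0.59), (array([406. , 239.1]), 0.45)]
top witness []
```

View pics/t25.png

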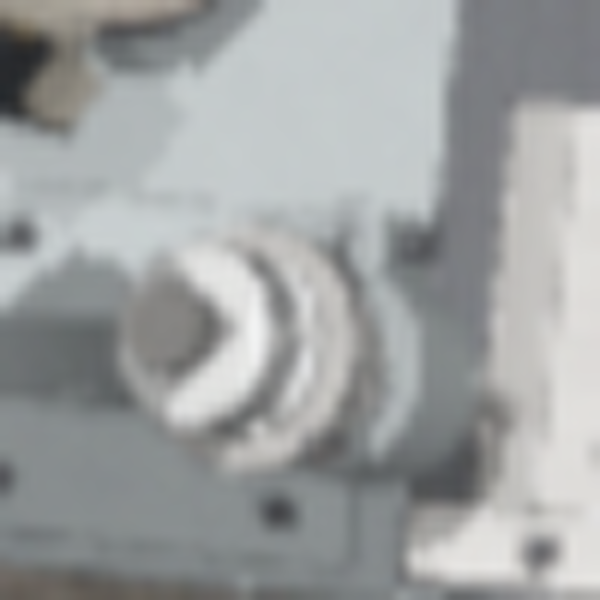

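View pics/t25b.png

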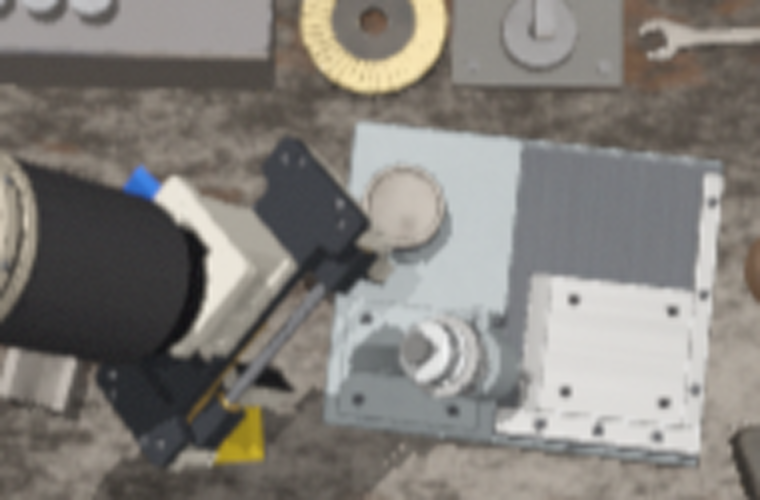

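View pics/s25.png

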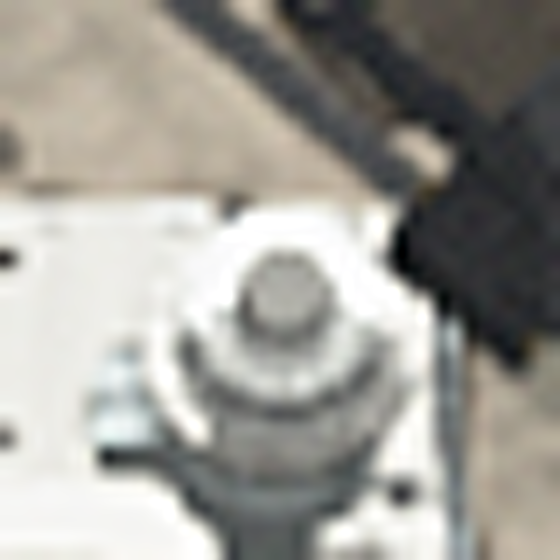

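```bash
python3 - <<'E'
from h import *
import pickle
c=(338,203,370,237);q=11
row=[]
for k in('s5','s16','s20','s25'):
    s=pickle.load(open(k+'.pkl','rb'))['top'];im=s['image'][c[1]:c[3],c[0]:c[2],::-1].astype(np.float32)
    row.append(im)
up=lambda i:cv2.resize(i,None,fx=q,fy=q,interpolation=cv2.INTER_CUBIC)
d=[128+(row[3]-row[i])*1.2 for i in(0,2)]
out=[up(row[2]),up(row[3])]
for im in d+[]:
    out.append(up(im))
for i in range(4):
    for t in range(0,91,15):
        p=(proj(s,bar(np.radians(210+t),.031,0))[0]+[-1.2,-.9]-[c[0]-.5,c[1]-.5])*q
        cv2.circle(out[i],(int(p[0]),int(p[1])),2,(0,0,255) if t else (0,255,0),-1)
cv2.imwrite('pics/diff.png',np.clip(np.vstack([np.hstack(out[:2]),np.hstack(out[2:])]),0,255).astype(np.uint8))
E
```

```text
(no output)
```

View pics/diff.png

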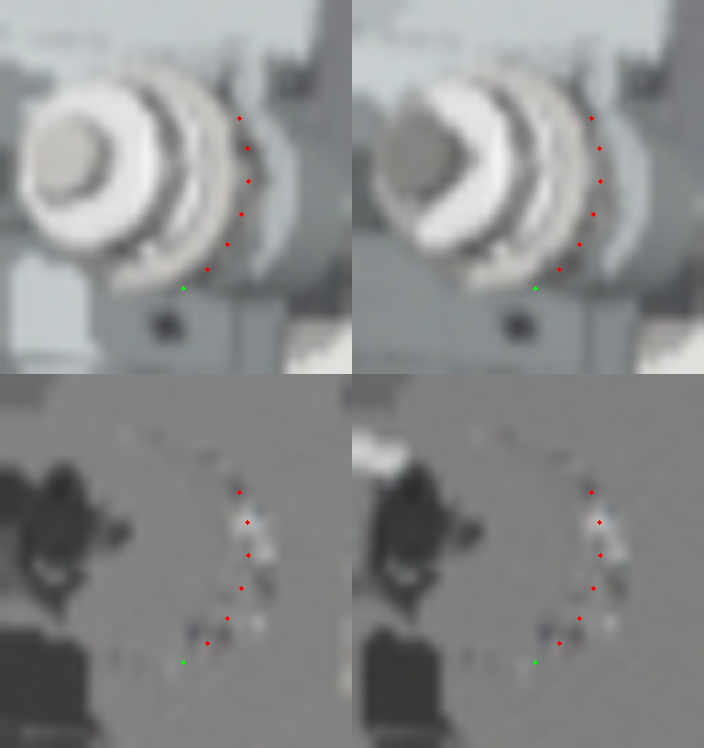

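```bash
python3 - <<'E'
from h import *
for n in('top','side'):
    L=[]
    for i in range(10):
        snapshot(n)
        for d in landmark_of('ring_pip',n):
            p=d['position']
            if 330<p[0]<372 and 150<p[1]<235:L.append([*p,d['score']])
    print(n,np.round(L,1).tolist());print(np.mean(L,0),np.median(L,0))
print(get_obs()['clock'])
E
```

```text
top [[354.1, 229.9, 0.6], [339.4, 180.9, 0.6], [355.0, 228.9, 0.5], [356.1, 231.2, 0.5], [354.5, 231.7, 0.6], [354.5, 229.6, 0.4], [354.7, 230.7, 0.4], [356.0, 228.2, 0.7], [354.3, 226.8, 0.6], [356.2, 228.3, 0.6], [354.4, 230.1, 0.6]]
[353.56363636 225.11818182   0.56636364] [354.5  229.6    0.58]
side [[353.3, 167.1, 0.7], [352.0, 169.0, 0.5], [353.9, 164.6, 0.4], [351.6, 166.0, 0.4], [354.5, 165.7, 0.5], [349.4, 164.7, 0.4], [352.1, 167.5, 0.5], [355.3, 168.8, 0.4], [334.6, 178.6, 0.7], [353.9, 166.5, 0.7], [352.9, 163.6, 0.5]]
[351.22727273 167.46363636   0.53454545] [352.9  166.5    0.51]
35.125
```

```bash
cat > rend.py <<'E'
from h import *
import pickle
rng=np.random.default_rng(0)
def cyl(r,z0,z1,alb,st=.35,cap=True):
    n=int(2*np.pi*r/st);m=max(2,int((z1-z0)/st))
    t,z=np.meshgrid(np.linspace(0,2*np.pi,n,endpoint=False),np.linspace(z0,z1,m))
    t=t.ravel();z=z.ravel();P=[np.c_[r*np.cos(t),r*np.sin(t),z]];N=[np.c_[np.cos(t),np.sin(t),0*t]]
    if cap:
        g=np.arange(-r,r,st);X,Y=np.meshgrid(g,g);k=X**2+Y**2<r*r;X=X[k];Y=Y[k]
        for zz,s in((z1,1),(z0,-1)):
            P.append(np.c_[X,Y,0*X+zz]);N.append(np.c_[0*X,0*X,0*X+s])
    P=np.vstack(P);N=np.vstack(N);return P,N,np.full(len(P),alb)
def rib(phi,r0,r1,z0,z1,alb,st=.3,w=5.,line=.95):
    P=[];N=[];A=[]
    def face(f,n,a,b):
        u,v=np.meshgrid(np.arange(*a,st),np.arange(*b,st));q=f(u.ravel(),v.ravel());P.append(q);N.append(np.tile(n,(len(q),1)));A.append(np.full(len(q),alb))
    face(lambda u,v:np.c_[0*u+r1,u,v],[1,0,0],(-w/2,w/2),(z0,z1));A[-1][np.abs(P[-1][:,1])<.6]=line
    for s in(-1,1):
        face(lambda u,v:np.c_[u,0*u+s*w/2,v],[0,s,0],(r0,r1),(z0,z1))
    for zz,s in((z0,-1),(z1,1)):
        face(lambda u,v:np.c_[u,v,0*u+zz],[0,0,s],(r0,r1),(-w/2,w/2))
    P=np.vstack(P);N=np.vstack(N);A=np.hstack(A);c,s=np.cos(phi),np.sin(phi);M=np.array([[c,-s,0],[s,c,0],[0,0,1]])
    return P@M.T,N@M.T,A
Rg=R.from_euler('z',g1[2]).as_matrix();B=Rg@np.c_[x_,y_,a_];org=G(g1,o_+np.array([0,0,-.001]))[0]
static=[cyl(10,31,42,.75),cyl(22.5,6.5,31,.9),cyl(28,-6,6,.8),cyl(22.5,-18,-6.5,.6),cyl(17,-30,-18,.5),cyl(25,-60,-30,.65),rib(np.radians(210),22,26,-18,-6.5,.6)]
gx,gy=np.meshgrid(np.arange(.40,.56,.0006),np.arange(-.25,-.08,.0006));pl=np.c_[gx.ravel(),gy.ravel(),0*gx.ravel()+.022]
SP=np.vstack([org+(p/1000)@B.T for p,_,_ in static]+[pl]);SN=np.vstack([n@B.T for _,n,_ in static]+[np.tile([0,0,1],(len(pl),1))]);SA=np.hstack([a for _,_,a in static]+[np.full(len(pl),.6)])
C=(338,203,370,237);K=8
def render(s,theta,L,sh):
    p,n,a=rib(np.radians(210+theta),27.5,31,-6,6,.8)
    P=np.vstack([SP,org+(p/1000)@B.T]);N=np.vstack([SN,n@B.T]);A=np.hstack([SA,a])
    # shadow
    e1=np.cross(L,[0,0,1]);e1/=np.linalg.norm(e1);e2=np.cross(L,e1)
    u=np.floor((P@e1)/.0009).astype(int);v=np.floor((P@e2)/.0009).astype(int);d=P@L
    u-=u.min();v-=v.min();W=v.max()+1;idx=u*W+v;top=np.full(idx.max()+1,-9.);np.maximum.at(top,idx,d)
    lit=(d>top[idx]-.0018)
    nl=np.clip(N@L,0,1);I=A*(.45+.55*nl*lit)*255
    Kc,r,t=cam(s);cc,_=ray(s,(320,200));vis=((cc-P)*N).sum(1)>0
    P=P[vis];I=I[vis]
    q=(proj(s,P)+sh-[C[0]-.5,C[1]-.5])*K;dep=np.linalg.norm(P-cc,axis=1)
    w,h=(C[2]-C[0])*K,(C[3]-C[1])*K
    x=np.floor(q[:,0]).astype(int);y=np.floor(q[:,1]).astype(int);k=(x>=0)&(x<w)&(y>=0)&(y<h);x=x[k];y=y[k];dep=dep[k];I=I[k]
    o=np.argsort(-dep);im=np.full((h,w),np.nan,np.float32);im[y[o],x[o]]=I[o]
    im=np.where(np.isnan(im),140,im)
    return cv2.resize(cv2.medianBlur(im.astype(np.float32),3),(w//K,h//K),interpolation=cv2.INTER_AREA)
E
python3 - <<'E'
from rend import *
s=pickle.load(open('s25.pkl','rb'))['top'];gray=lambda k:pickle.load(open(k+'.pkl','rb'))['top']['image'][C[1]:C[3],C[0]:C[2]].astype(np.float32).mean(2)
new=gray('s25');old=np.mean([gray(k) for k in('s5','s20')],0);D=new-old
mask=np.zeros_like(D,bool);mask[7:33,13:30]=True;mask[:,:13]=False
import time
def Ldir(az,el):return np.array([np.cos(el)*np.cos(az),np.cos(el)*np.sin(az),np.sin(el)])
t0=time.time();res=[]
for az in(10,30,50,70,90):
  for el in(45,60):
    L=Ldir(np.radians(az),np.radians(el))
    for th in(-10,0,10,20):
      a=render(s,th,L,np.zeros(2));b=render(s,th+67,L,np.zeros(2));M=cv2.GaussianBlur(a-b,(0,0),.5)
      for dx in np.arange(-2,1.1,.5):
        for dy in np.arange(-2,1.1,.5):
          W=cv2.warpAffine(M,np.float32([[1,0,dx],[0,1,dy]]),M.shape[::-1])
          res.append((np.corrcoef(W[mask],D[mask])[0,1],az,el,th,dx,dy))
res.sort(reverse=True);print(time.time()-t0)
for r in res[:12]:print(np.round(r,3))
E
```

```text
20.81158137321472
[ 0.224 10.    45.    20.    -1.     0.   ]
[ 0.222 10.    45.    20.    -1.     0.5  ]
[ 0.222 10.    45.    20.    -1.    -0.5  ]
[ 0.197 10.    45.    20.    -1.5    0.   ]
[ 0.194 10.    45.    20.    -1.5    0.5  ]
[ 0.193 10.    45.    20.    -1.5   -0.5  ]
[ 0.185 10.    45.    20.    -0.5   -0.5  ]
[ 0.185 50.    45.    20.    -1.    -1.5  ]
[ 0.18 10.   45.   20.   -0.5   0.5 ]
[ 0.175 50.    45.    20.    -1.    -1.   ]
[ 0.173 10.    45.    20.    -0.5    0.   ]
[ 0.171 10.    45.    20.    -1.     1.   ]
```

```bash
python3 - <<'E'
from rend import *
s=pickle.load(open('s25.pkl','rb'))['top'];gray=lambda k:pickle.load(open(k+'.pkl','rb'))['top']['image'][C[1]:C[3],C[0]:C[2]].astype(np.float32).mean(2)
new=gray('s25');old=np.mean([gray(k) for k in('s5','s20')],0)
def Ldir(az,el):
    az,el=np.radians([az,el]);return np.array([np.cos(el)*np.cos(az),np.cos(el)*np.sin(az),np.sin(el)])
up=lambda i:cv2.resize(np.clip(i,0,255),None,fx=7.5,fy=7.5,interpolation=cv2.INTER_CUBIC)
L=Ldir(45,55);sh=np.array([-1.,-.3])
a=render(s,3,L,sh);b=render(s,70,L,sh);a2=render(s,15,L,sh);b2=render(s,82,L,sh)
cv2.imwrite('pics/rn.png',np.vstack([np.hstack([up(old),up(new),up(128+(new-old)*1.3)]),np.hstack([up(b),up(a),up(128+(a-b)*1.3)])]))
E
```

```text
[ WARN:0@1.248] global loadsave.cpp:1063 imwrite_ Unsupported depth image for selected encoder is fallbacked to CV_8U.
```

View pics/rn.png

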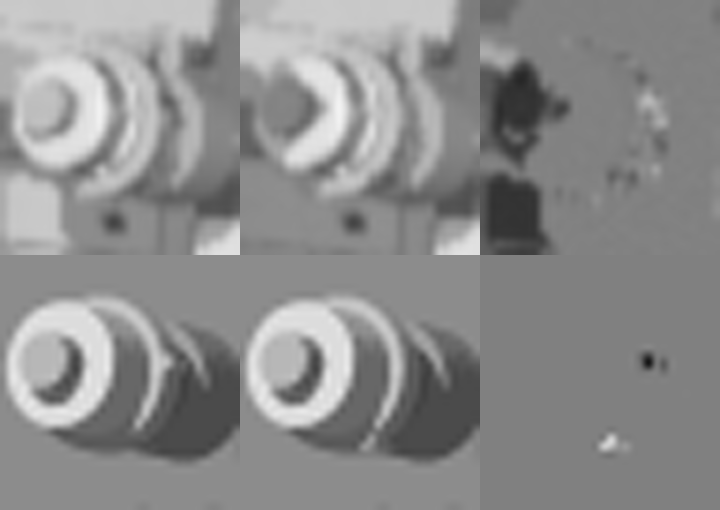

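```bash
python3 - <<'E'
from h import *
import pickle
c=(346,206,366,236);q=18
o=[]
for k in('s20','s25'):
    s=pickle.load(open(k+'.pkl','rb'))['top'];im=s['image'][c[1]:c[3],c[0]:c[2],::-1].astype(np.float32)
    im=np.clip((im-60)*1.4,0,255).astype(np.uint8)
    im=cv2.resize(im,None,fx=q,fy=q,interpolation=cv2.INTER_NEAREST)
    for t in(0,30,60,90):
        p=(proj(s,bar(np.radians(210+t),.031,0,))[0]+[-.05,-1.03]-[c[0]-.5,c[1]-.5])*q;cv2.circle(im,(int(p[0]),int(p[1])),3,(0,0,255),-1)
    o.append(im)
cv2.imwrite('pics/nn.png',np.hstack(o))
E
```

```text
(no output)
```

View pics/nn.png

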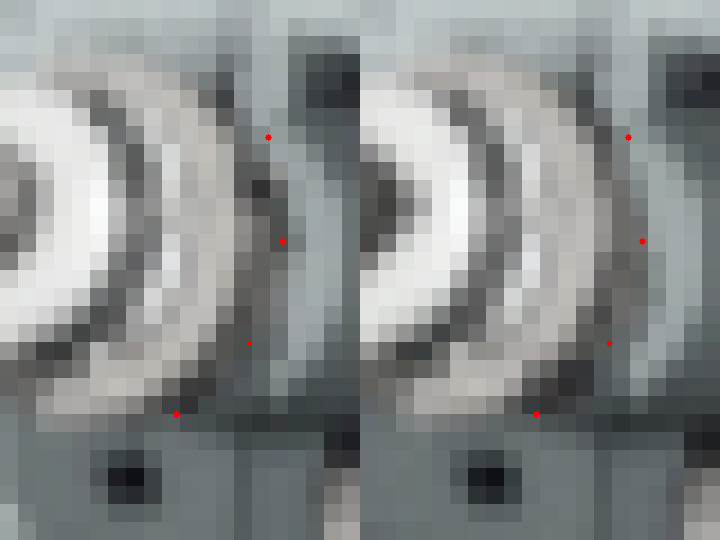

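```bash
python3 - <<'E'
from h import *
np.set_printoptions(precision=5,suppress=True)
Rg=R.from_euler('z',g1[2]).as_matrix();B=Rg@np.c_[x_,y_,a_];org=G(g1,o_+np.array([0,0,-.001]))[0]
m1=B.T@(np.array([.4788,-.1730,.1222])-org);m2=B.T@(np.array([.4782,-.1727,.1219])-org)
print(m1,m2)
u1=np.array([np.cos(np.radians(185)),np.sin(np.radians(185))]);u2=np.array([np.cos(np.radians(118)),np.sin(np.radians(118))])
c=np.linalg.solve(np.c_[u1,u2].T,[u1@m1[:2],u2@m2[:2]]);print('centre off',c)
rr=.0385;p,Bm=bpose(120,.075,c[0]+rr*np.cos(np.radians(210)),c[1]+rr*np.sin(np.radians(210)));toR(p,Bm);print(p)
p,Bm=bpose(120,-.005,c[0]+rr*np.cos(np.radians(210)),c[1]+rr*np.sin(np.radians(210)));toR(p,Bm);print(p)
E
```

```text
[ 0.00002  0.00043 -0.008  ] [-0.0006   0.00081 -0.0081 ]
centre off [-0.00004  0.00111]
t 35.12 d [36.06 12.47 66.93] a [ 0.05  0.08 18.01] rows>= 1.7
[ 0.4481  -0.13803  0.20084]
t 35.12 d [ 36.18  12.43 146.93] a [ 0.05  0.08 18.01] rows>= 2.4
[ 0.44442 -0.18377  0.13531]
```

```bash
python3 -m inch '[{"ax":0,"ay":0,"az":9,"dx":36,"dy":12.5,"dz":20,"fingers":26},{"ax":0,"ay":0,"az":18,"dx":36,"dy":12.5,"dz":60,"fingers":26},{"ax":0,"ay":0,"az":18,"dx":36,"dy":12.5,"dz":67,"fingers":26},{"ax":0,"ay":0,"az":18,"dx":36,"dy":12.5,"dz":67,"fingers":26},{"ax":0,"ay":0,"az":18,"dx":36,"dy":12.5,"dz":67,"fingers":26},{"ax":0,"ay":0,"az":18,"dx":36,"dy":12.5,"dz":67,"fingers":26}]'
cat >> h.py <<'E'
def pipto(z,r=.0385,phi=120):
    a=np.radians(phi+90);p,Bm=bpose(phi,z,r*np.cos(a),.0011+r*np.sin(a));toR(p,Bm)
E
python3 -c "
from h import *
import pickle
pipto(.075);pipto(-.005)
s=snapshot('top');save(s,'t30',(320,180,390,245),10);print(get_obs()['force'],get_obs()['opening'])
"
```

```text
clock: 35.88
tool_pos: [0.4488, -0.1374, 0.2013]
orientation: [-148.9, -16.6, -159.2]
force: [0.0, 0.5, 0.5]
opening: 0.0327
t 35.88 d [0.73 0.03 0.75] a [0.05 0.14 0.05] rows>= 0.0
t 35.88 d [ 9.300e-01 -4.000e-02  8.075e+01] a [0.05 0.14 0.05] rows>= 1.3
[0.52513818 0.45441878 0.02524802] 0.029387813261522844
```

View pics/t30.png

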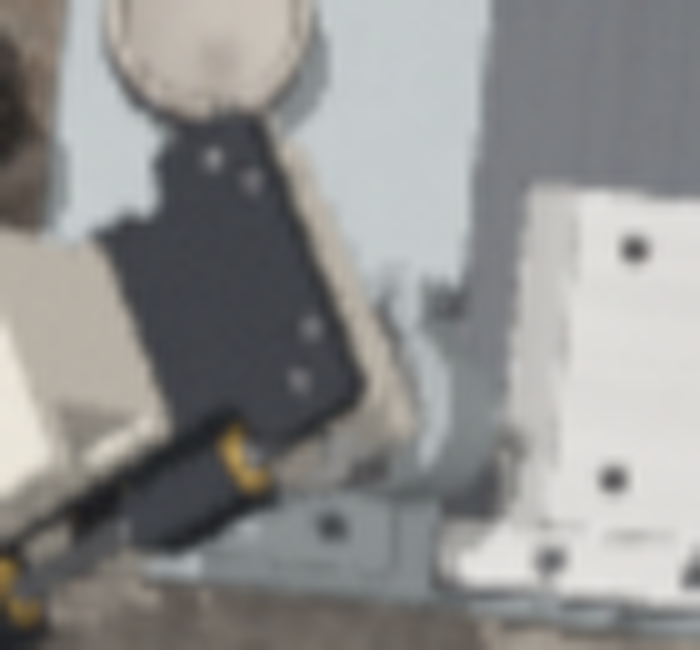

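```bash
python3 -m inch '[{"ax":0,"ay":0,"az":0,"dx":1,"dy":0,"dz":25,"fingers":26},{"ax":0,"ay":0,"az":0,"dx":1,"dy":0,"dz":50,"fingers":26},{"ax":0,"ay":0,"az":0,"dx":1,"dy":0,"dz":62,"fingers":26},{"ax":0,"ay":0,"az":0,"dx":1,"dy":0,"dz":68,"fingers":26},{"ax":0,"ay":0,"az":0,"dx":1,"dy":0,"dz":72,"fingers":26}]'
python3 -m inch '[{"ax":0,"ay":0,"az":0,"dx":0,"dy":0,"dz":3,"fingers":26},{"ax":0,"ay":0,"az":0,"dx":0,"dy":0,"dz":6,"fingers":26},{"ax":0,"ay":0,"az":0,"dx":0,"dy":0,"dz":8,"fingers":26}]'
python3 -c "
from h import *
pipto(-.005);print(get_obs()['force'],get_obs()['opening'])"
```

```text
clock: 36.55
tool_pos: [0.4444, -0.1793, 0.1422]
orientation: [-148.8, -16.6, -159.2]
force: [0.7, -0.0, 0.6]
opening: 0.026
clock: 36.92
tool_pos: [0.4437, -0.184, 0.1354]
orientation: [-148.8, -16.6, -159.2]
force: [-0.3, -0.5, -0.0]
opening: 0.0263
t 36.92 d [-0.78 -0.12 -0.06] a [0.06 0.09 0.01] rows>= 0.0
[-0.33104642 -0.54007809 -0.0030429 ] 0.026256157344233227
```

```bash
python3 -m inch '[{"ax":0,"ay":0,"az":0,"dx":-0.8,"dy":0,"dz":0,"fingers":26},{"ax":0,"ay":0,"az":0,"dx":-0.8,"dy":0,"dz":0,"fingers":20},{"ax":0,"ay":0,"az":0,"dx":-0.8,"dy":0,"dz":0,"fingers":14},{"ax":0,"ay":0,"az":0,"dx":-0.8,"dy":0,"dz":0,"fingers":10}]'
python3 -c "
from h import *
pipto(-.005);o=get_obs();A=R.from_euler('xyz',o['orientation'],degrees=True);print(A.inv().apply(o['force']),A.inv().apply(o['moment']),get_obs()['opening'])"
```

```text
clock: 37.42
tool_pos: [0.4442, -0.184, 0.1356]
orientation: [-148.8, -16.6, -159.3]
force: [0.4, -4.3, 1.9]
opening: 0.0112
t 37.42 d [-0.37  0.21  0.03] a [0.02 0.04 0.01] rows>= 0.0
[ 1.59638151 -4.33215574  0.83271998] [-0.23965839 -0.65067841  0.06775372] 0.011200954558720172
```

```bash
python3 -m inch '[{"ax":0,"ay":0,"az":0,"dx":-0.8,"dy":0.2,"dz":0,"fingers":8},{"ax":0,"ay":0,"az":0,"dx":-0.8,"dy":0.2,"dz":0,"fingers":6},{"ax":0,"ay":0,"az":0,"dx":-0.8,"dy":0.2,"dz":0,"fingers":3},{"ax":0,"ay":0,"az":0,"dx":-0.8,"dy":0.2,"dz":0,"fingers":3}]'
python3 -c "
from h import *
pipto(-.005);o=get_obs();A=R.from_euler('xyz',o['orientation'],degrees=True);print(A.inv().apply(o['force']),A.inv().apply(o['moment']),get_obs()['opening'])"
```

```text
clock: 37.92
tool_pos: [0.4445, -0.1836, 0.1349]
orientation: [-148.8, -16.6, -159.3]
force: [-2.3, -4.6, 3.9]
opening: 0.0034
t 37.92 d [ 0.27 -0.37 -0.24] a [0.06 0.03 0.01] rows>= 0.0
[ 4.71630336 -4.38695539 -0.48431671] [-0.36363433  0.37737922  0.09000417] 0.0033687522555399373
```

```bash
python3 -m inch '[{"ax":0,"ay":0,"az":0,"dx":0,"dy":-0.3,"dz":0,"fingers":0},{"ax":0,"ay":0,"az":0,"dx":0,"dy":-0.3,"dz":0,"fingers":0}]'
python3 -c "
from h import *
pipto(-.005);o=get_obs();A=R.from_euler('xyz',o['orientation'],degrees=True);print(A.inv().apply(o['force']),A.inv().apply(o['moment']),get_obs()['opening'])"
```

```text
clock: 38.17
tool_pos: [0.4446, -0.1836, 0.1348]
orientation: [-148.9, -16.6, -159.3]
force: [-3.9, -0.9, 3.8]
opening: 0.003
t 38.17 d [ 0.32 -0.3  -0.3 ] a [0.08 0.04 0.01] rows>= 0.0
[ 4.87960296 -0.81587865 -2.44348985] [-1.44146146  0.89423332  0.10162253] 0.003044463173509879
```

```bash
python3 -m inch '[{"ax":0,"ay":0,"az":0,"dx":0,"dy":-0.6,"dz":0,"fingers":0},{"ax":0,"ay":0,"az":0,"dx":0,"dy":-0.6,"dz":0,"fingers":0}]'
python3 -c "
from h import *
pipto(-.005);o=get_obs();A=R.from_euler('xyz',o['orientation'],degrees=True);print(A.inv().apply(o['force']),get_obs()['opening'])"
```

```text
clock: 38.42
tool_pos: [0.4448, -0.1839, 0.1349]
orientation: [-148.9, -16.6, -159.2]
force: [-6.4, 2.8, 3.9]
opening: 0.003
t 38.42 d [ 0.33  0.05 -0.38] a [0.1  0.04 0.02] rows>= 0.0
[ 5.89146655  2.94749622 -4.50338179] 0.003007423271156394
```

```bash
python3 -m inch '[{"ax":0,"ay":0,"az":0,"dx":0,"dy":0,"dz":0,"fingers":10},{"ax":0,"ay":0,"az":0,"dx":0.5,"dy":0,"dz":0,"fingers":26},{"ax":0,"ay":0,"az":0,"dx":2,"dy":0,"dz":0,"fingers":26},{"ax":0,"ay":0,"az":0,"dx":3,"dy":0,"dz":-25,"fingers":26},{"ax":0,"ay":0,"az":0,"dx":3,"dy":0,"dz":-75,"fingers":26},{"ax":0,"ay":0,"az":0,"dx":0,"dy":0,"dz":-125,"fingers":26},{"ax":0,"ay":0,"az":0,"dx":-10,"dy":0,"dz":-180,"fingers":26},{"ax":0,"ay":0,"az":0,"dx":-20,"dy":0,"dz":-200,"fingers":26}]'
python3 - <<'E'
from h import *
import pickle
s={n:snapshot(n) for n in('side','top')};pickle.dump(s,open('s31.pkl','wb'))
save(s['top'],'t31',(335,198,371,240),14);save(s['top'],'t31b',(200,120,440,260),3)
L=[]
for i in range(12):
    snapshot('top')
    for d in landmark_of('ring_pip','top'):
        p=d['position']
        if 345<p[0]<372 and 205<p[1]<236:L.append([*p,d['score']])
print(np.round(L,1).tolist(),np.mean(L,0));print(get_obs()['clock'])
E
```

```text
clock: 39.42
tool_pos: [0.4741, -0.0607, 0.2961]
orientation: [-148.9, -16.3, -159.1]
force: [-0.4, 0.5, -0.8]
opening: 0.026
[[353.6, 230.3, 0.4], [355.1, 230.8, 0.6], [353.5, 230.5, 0.6], [352.8, 227.9, 0.5], [347.3, 232.2, 0.5], [353.6, 231.3, 0.5], [350.7, 230.1, 0.7], [352.1, 230.1, 0.7], [355.1, 230.7, 0.7], [353.0, 232.5, 0.7], [353.6, 229.1, 0.6], [353.6, 229.4, 0.7]] [352.83333333 230.40833333   0.58833333]
40.725
```

View pics/t31.png

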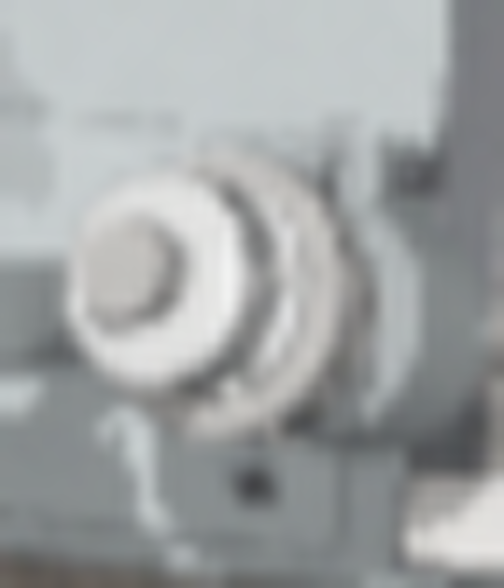

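View pics/t31b.png

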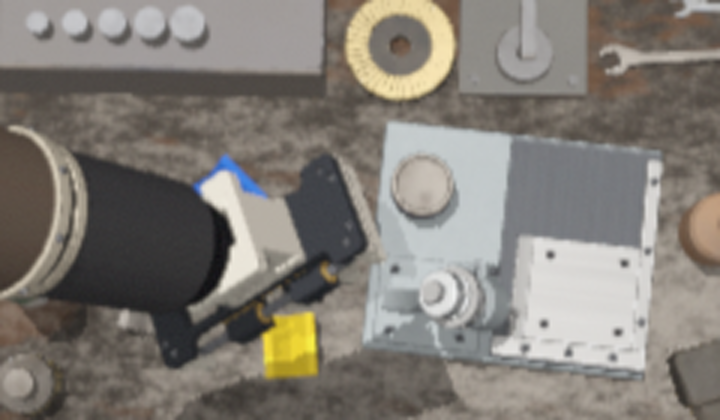

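```bash
python3 - <<'E'
from h import *
import pickle
s=pickle.load(open('s31.pkl','rb'))['top']
ob=[(0,360,217,1),(40,358.1,225,1),(67,355,229.3,3),(73,353.2,230.2,3)]
def f(p):return np.concatenate([(proj(s,bar(np.radians(210+p[0]-d),.031,0))[0]+p[1:]-[u,v])*w for d,u,v,w in ob])
r=least_squares(f,[68,-1,-1]);J=np.linalg.inv(r.jac.T@r.jac);print(r.x,r.fun.round(2),np.sqrt(np.diag(J)))
a=s['image'][195:248,360:420,::-1]
cv2.imwrite('pics/c31.png',np.clip((cv2.resize(a,None,fx=12,fy=11,interpolation=cv2.INTER_LANCZOS4).astype(float)-60)*1.25,0,255).astype(np.uint8))
s2=snapshot('side');save(s2,'s31',(260,140,420,340),3)
E
```

```text
[73.19476504 -1.74154674  0.42139049] [-0.5   0.72 -0.13  0.47 -1.21  0.25  1.42 -0.64] [4.62580275 0.69570736 0.55226627]
```

View pics/c31.png

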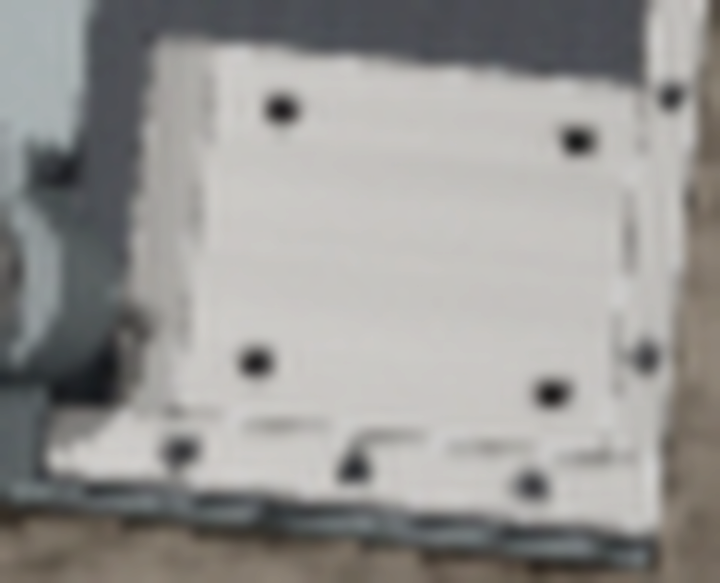

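View pics/s31.png

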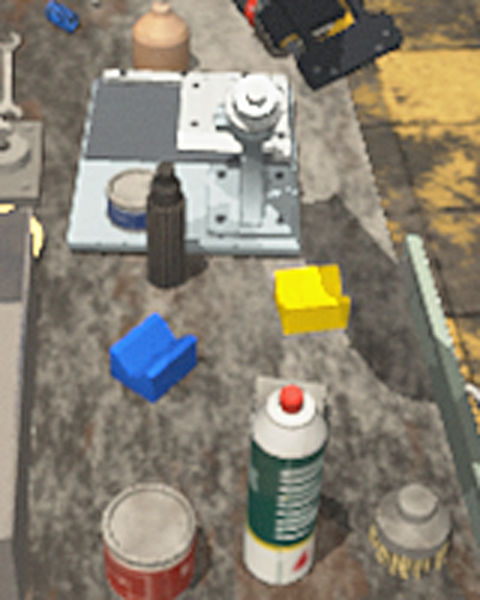

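```bash
python3 -c "
from plant import *
print(close_job(),get_obs()['clock'])"
```

```text
the job is handed in; nothing more can be done
the job is handed in; nothing more can be done
```

The job is done in the order asked and handed in at about 41 s of the 72 s. I got no verdict back.

- **V-block:** I gripped it over its 50 mm sides, lifted it off the table and stood it on the bench left of the gauge. It stood groove up in the top picture taken afterwards. In the last pictures the gripper and the spray can partly hide it.
- **Plate:** I pushed it to the rail with about 20 N, drew it to the stop bar with about 13 N, then nudged it to the rail again with over 11 N. In the last top picture it lies square in the corner. Only faint seam lines show, below what the roughly 3 mm pixels can measure.
- **Zero ring:** I turned it 67° with the jaws round the ring. I then pinched the pip between the fingertips at the witness direction, using the ring centre measured by gripping. The pinch moved it about 6° more.

**Ring checks:** Working from the measured tool position, the pip should be within about 1.5° of the witness rib. A fit of all the pip detections, with the camera offset left free, gives +0.2° ± 4.6°. With the camera offset measured from the fingertips, the pip detections put it roughly 10° off. I took that to be a camera or detector bias, because about the same offset shows at every ring angle. The witness rib itself never showed clearly enough to compare directly.

Nothing suggested contact with the thimble, barrel or bystanders. The gripper passed within a few millimetres of the oil can, but the force readings stayed near zero.

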